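Load the slide dryer

TASK

Press the slide dryer's latch paddle and let the lid spring fully open by itself without touching it, then stack every slide tray from the bench in one square pile on the heater plate, each lying flat between the plate's corner guides. Then swing the lid down until it latches shut, and after that turn the dial clockwise to setting 4, the fourth click after off. Leave everything else on the bench where it is.

Things in the scene. Friction and masses are not known exactly. Their poses are not given: they have to be found in the camera images.
- dryer: slide dryer, a low pale-grey appliance fixed on the bench, 210 mm deep (x), 290 mm wide (y), deck 80 mm high; origin under its middle, front to -x, left side +y. The drying well, 126 (x) by 160 mm (y), floor 28 mm above the bench, centre x +13, y +45 mm, lies under a lid with a clear window; black latch paddle in front of the lid, dial on the right
- plate (a point): centre of the top of the aluminium heater plate in the middle of the well, 84 mm (x) by 60 mm (y) like a tray, 36 mm above the bench; axes as the dryer's; a tray squarely on it has its origin here. Steel angle guides at its four corners (12 mm legs, 3 mm clear of a tray, to 72 mm height, tops flared out 6 mm up to 79 mm) keep a pile square; the long sides stay open for fingers
- lid (a joint): lid angle, rad: 0 shut, 1.62 fully open (just past upright), latched 0 to 0.02. Once the latch lets go a damped spring opens it in about 1.5 s and holds it open, with 1 to 2 N at its free edge. Swung down and pressed home near its front edge (some 4 to 8 N more) it snaps under the latch hook again
- lid_hinge (a point): middle of the lid's hinge axis at the rear of the well, 81 mm above the bench, axis along the dryer's y. Shut, the lid reaches 136 mm from here to the dryer's front; 176 mm wide (y), 10 mm thick, underside level with the axis, 220 g
- lid_edge (a point): middle of the lid's free front edge, on its upper (outer) face; moves with the lid
- latch (a joint): angle of the latch paddle, rad: 0 at rest, 0.22 pressed fully down. It lets the lid go at about 0.16; 2 N start it, about 4 to 6 N press it fully, and it springs back
- latch_pad (a point): middle of the top of the latch paddle's pad: black, 34 mm (dryer x) by 40 mm (y), 84 mm above the bench, to be pressed down about 8 mm. Behind it, 20 to 34 mm to the rear, stands the steel hook, 20 mm wide, rising to 105 mm above the bench, that holds a bar on the lid's front edge
- dial (a joint): dial angle, rad, growing clockwise seen from above, a click every 0.524 (30 degrees): 0 is off (white bar mark, pointer to the dryer's +y), then settings 1 to 6 at white dots that grow in size, up to 3.14. At the start it stands on off, 1 or 2. 0.05 to 0.2 N m turns it over a click; it settles into the nearest click by itself
- dial_grip (a point): on the dial's axis, 103 mm above the bench, in its grip: a bar 46 mm long (this point's x axis, +x the pointer end with a white line), 12 mm wide, 89 to 111 mm above the bench, on a round skirt of 26 mm radius (81 to 89 mm above the bench)
- tray1: flat aluminium drying tray with two glass slides, 84 mm long (x axis), 60 mm wide (y), 8 mm thick, about 60 g; origin at the centre of its underside, z up. All trays are alike, flat above and below: they stack directly, 8 mm a tray. Three to five are there (the others read None), flat on the bench at the start; grip it across its 60 mm width
- tray2: another drying tray, exactly like tray1; origin and axes as there
- tray3: another drying tray, exactly like tray1; origin and axes as there
- tray4: another drying tray, exactly like tray1; origin and axes as there
- tray5: another drying tray, exactly like tray1; origin and axes as there
- cover_box: a small white plastic cover-glass box, 60 by 46 by 25 mm, lying among the trays; not part of the job; origin under its middle
- slide_box: a cream slide storage box, 98 by 83 by 35 mm, behind the trays; not part of the job; origin under its middle
- bottle: a reagent bottle, 64 mm across, 160 mm tall, behind the trays; not part of the job; origin under its middle
- stain_jar: a glass staining jar with white cap, 64 mm across, 97 mm tall, left of the dryer; not part of the job; origin under its middle
- dropper: a small bottle, 32 mm across, 75 mm tall, left of the dryer; not part of the job; origin under its middle
- marker: a marker pen lying right of the trays, 115 by 11 mm; not part of the job; origin under its middle
- forceps: steel forceps lying left of the dryer, 120 by 12 by 8 mm; not part of the job; origin under its middle
Not all that is in view belongs to the job. What is shaped like the tray5 but turquoise is not meant. Leave any red look-alike of the tray2 alone.

How it is judged (in metres and radians):
On the way, in this order (a step that is already met when the one before it is completed fails the run):
1. the lid stands fully open, untouched (value of joint lid above 1.5 rad and contact force between lid and the fingers below 0.2 N and contact force between lid and the arm below 0.2 N), for 0.2 s.
2. every tray lies in one square pile on the heater plate, let go, the lid still open (x of tray1 in the frame of plate between -0.006 and 0.006 m and y of tray1 in the frame of plate between -0.006 and 0.006 m and z of tray1 in the frame of plate between -0.004 and 0.036 m and angle between the x axis of each of tray1, tray2, tray3, tray4, tray5 and the x axis of plate, either way round below 0.1 rad and angle between each of tray1, tray2, tray3, tray4, tray5's own z axis and vertical below 0.06 rad and linear speed of each of tray1, tray2, tray3, tray4, tray5 below 0.03 m/s and x of tray2 in the frame of plate between -0.006 and 0.006 m and y of tray2 in the frame of plate between -0.006 and 0.006 m and z of tray2 in the frame of plate between -0.004 and 0.036 m and x of tray3 in the frame of plate between -0.006 and 0.006 m and y of tray3 in the frame of plate between -0.006 and 0.006 m and z of tray3 in the frame of plate between -0.004 and 0.036 m and x of tray4 in the frame of plate between -0.006 and 0.006 m and y of tray4 in the frame of plate between -0.006 and 0.006 m and z of tray4 in the frame of plate between -0.004 and 0.036 m and x of tray5 in the frame of plate between -0.006 and 0.006 m and y of tray5 in the frame of plate between -0.006 and 0.006 m and z of tray5 in the frame of plate between -0.004 and 0.036 m and contact force between each of tray1, tray2, tray3, tray4, tray5 and the fingers below 0.2 N and value of joint lid above 1.4 rad), for 0.2 s.
3. the lid is shut and latched, let go (value of joint lid below 0.04 rad and value of joint latch below 0.05 rad and contact force between lid and the fingers below 0.2 N and contact force between lid and the arm below 0.2 N), for 0.3 s.
4. the dial rests on setting 4 (value of joint dial between 1.944 and 2.244 rad and velocity of joint dial below 0.1 rad/s), for 0.3 s.
At the end, for the whole second after the job is handed in: Every tray there lies flat in one pile on the heater plate: each centred on the plate within 6 mm along and across, turned at most 0.1 rad from it; the lid is latched shut (below 0.04 rad) with the paddle up; the dial rests on setting 4 (2.09 rad, within 0.15) (all of step 3 and all of step 4 and x of tray1 in the frame of plate between -0.006 and 0.006 m and y of tray1 in the frame of plate between -0.006 and 0.006 m and z of tray1 in the frame of plate between -0.004 and 0.036 m and angle between the x axis of each of tray1, tray2, tray3, tray4, tray5 and the x axis of plate, either way round below 0.1 rad and angle between each of tray1, tray2, tray3, tray4, tray5's own z axis and vertical below 0.06 rad and linear speed of each of tray1, tray2, tray3, tray4, tray5 below 0.03 m/s and x of tray2 in the frame of plate between -0.006 and 0.006 m and y of tray2 in the frame of plate between -0.006 and 0.006 m and z of tray2 in the frame of plate between -0.004 and 0.036 m and x of tray3 in the frame of plate between -0.006 and 0.006 m and y of tray3 in the frame of plate between -0.006 and 0.006 m and z of tray3 in the frame of plate between -0.004 and 0.036 m and x of tray4 in the frame of plate between -0.006 and 0.006 m and y of tray4 in the frame of plate between -0.006 and 0.006 m and z of tray4 in the frame of plate between -0.004 and 0.036 m and x of tray5 in the frame of plate between -0.006 and 0.006 m and y of tray5 in the frame of plate between -0.006 and 0.006 m and z of tray5 in the frame of plate between -0.004 and 0.036 m and contact force between each of tray1, tray2, tray3, tray4, tray5 and the fingers below 0.2 N); the robot touches nothing.
It fails at once if the robot hinders or pushes the lid while it springs open (value of joint lid between 0.2 and 1.3 rad and velocity of joint lid above 0.4 rad/s and (contact force between lid and the fingers above 0.5 N or contact force between lid and the arm above 0.5 N)).
It fails at once if something that is not part of the job is pushed more than 4 cm or knocked over (distance of any of cover_box, slide_box, bottle, stain_jar, dropper, marker, forceps from where it was at the start of the episode above 0.04 m or angle between any of cover_box, slide_box, bottle, stain_jar, dropper, marker, forceps's own z axis and vertical above 0.5 rad).
Of tray1, tray2, tray3, tray4, tray5 only 3 to 5 are there at a start; the rules pass over those that are not, and their reading is None.
At some moment in a run one of tray1, tray2, tray3, tray4, tray5 may be knocked a few centimetres aside while the robot is not near it.
It also fails if it takes over 210 s, if anything falls off the work surface, if the arm or the gripper's body presses on something with over 40 N, if the wrist force passes 120 N, or if a joint passes its speed limit or range.

ROBOT

A 6-joint arm with a two-finger parallel gripper is mounted at the origin on the work surface. World frame = base frame: x ahead of the robot, y to its left, z up, the work surface at z = 0. Lengths are in m, angles in degrees, forces in N, time in s.
With the tool pointing down it reaches from about 0.375 to 0.9 m from the base axis. Payload 3.1 kg.
Tool frame: the origin (TCP) lies between the finger pads; the fingertips stand 11 mm ahead of it and the grasp point (between the pads) lies 8 mm behind it; z points along the fingers, y is the line along which they close (so a half turn about z gives the same grasp; the last joint's range is limited). The gripper opens to 87 mm and grips with 3 to 60 N. Pads are 19 mm wide; open, the fingers measure 117 mm over their backs; the gripper's body (75 mm by 190 mm) begins 51 mm behind the grasp point.
Start: joints at [-82.363, 30.224, 82.088, -0, 67.689, -10.227], TCP at [0.192, -0.595, 0.234] pointing down, gripper open.
Joint ranges: [-176.69, 176.69], [-43.24, 126.21], [12.49, 139.97], [-82, 262], [0, 151.66], [-163.58, 163.58]. Speed limits (degrees/s): [159.86, 159.86, 180, 180, 180, 180].

INTERFACE

Orientations are given as a 3x3 rotation matrix whose columns are the frame's x, y, z axes.
In Python, from rig import bot gives the robot as it stands.
- The arm moves only by the tool apply_moves, never from a script. Its argument "steps" is a list that holds one entry, the list of rows, each a list of 7 numbers: the shift along the tool's x, y, z in cm, then the turn, a rotation vector about the tool's x, y, z in degrees, then the gripper command: -1 is shut, 1 is fully open, values between are in proportion. In form: [[[dx, dy, dz, rx, ry, rz, jaw], ...]]. A call has 1 to 20 rows; each row is the pose to reach, as a shift and turn from the pose commanded when the call began, along the tool's axes at that moment; what a row does not reach only later rows make up. A row lasts 1/8 s, in which the tool goes at most 62.5 mm and 10.7 degrees, less where a joint would pass 70% of its speed; a pose out of reach is approached as far as the arm can. A call with a gripper value outside its range is refused whole. The fingers move at their own pace and stop on an object; the grip force is fixed at half the most. Time passes only in rows, so rows that repeat a pose let the fingers close. It gives the time, the measured TCP pose, the force, the opening and the grip force at its end, in the units of the state.
- bot.read_state(): the state, without advancing time (a new reading comes with each control period).
- bot.capture(name): name is "scene" or "top" or "wrist"; returns the picture (420x560x3 uint8, blue, green, red); there is no depth.
- bot.camera_model(name): a dict with "intrinsics" (3x3 intrinsics, pixels), "R" (3x3) and "t" (3): a world point X has camera coordinates R X + t. Camera axes: x right, y down, z forward; pixel columns grow to the right and rows downward; lengths in m; the calibration is good to about 2 mm. A picture is of the moment at which its call begins: read the wrist's pose just before it. camera_model takes no time and is no camera call; for the wrist camera it gives the pose at the moment of the call.
- bot.hand_in(): hands the job in; it is judged then, once.
The state is a dict: "time_s": time; "joint_positions": joint angles; "qvel": joint speeds; "tau": joint torques, N m; "position": TCP position; "tcp_rot": TCP orientation; "force": force on the tool from outside, world axes, zero at the start; "moment": the same for the moment, N m; "opening": opening from 0.0 (shut) to 1.0 (fully open); "grasp_force": force on a finger pad.
Only numpy, scipy, OpenCV 4.12 (cv2) and the standard library are available. Lean on these libraries where they do the work, as an engineer would, in place of code of your own. Each camera call takes 0.05 s, during which the arm holds its last target. There are 200 camera calls.

## Working session

There is one attempt and no reset: what is moved stays moved. The work goes in short steps, Python scripts to look and compute and a tool call to move; the robot and the scene stay as the last step left them, time stands still between calls to the robot, and variables do not carry over. Pictures are saved under pics/ and viewed, at most 14 in all, crops included, and the job is handed in when it is done.

Besides the shell and the picture viewer there is one more tool, called after "Request:" as name(argument=value, ...), one argument or row to a line, values as JSON. apply_moves: Moves the arm, as the interface text tells. Its arguments: {"type":"object","properties":{"steps":{"type":"array","items":{"type":"array","items":{"type":"array","items":{"type":"number"}}}}},"required":["steps"]}

```bash
ls; mkdir -p pics
python3 - <<'E'
from rig import bot
import cv2
s=bot.read_state();print(s)
for n in ("scene","top"):
    m=bot.camera_model(n);print(n,m)
    cv2.imwrite(f"pics/{n}0.png",bot.capture(n))
E
```

```text
pics
{'time_s': 0.0, 'joint_positions': array([-8.23644052e+01,  3.02784334e+01,  8.21563867e+01, -3.94671629e-03,
        6.76850245e+01, -1.02256927e+01]), 'qvel': array([ 0.08747707, -0.00782826,  0.14247288, -0.00813701, -0.03797491,
        0.09182012]), 'tau': array([-1.31405530e-03, -4.40050220e+01, -1.76591992e+01,  6.30841870e-02,
        5.81904093e-02, -1.72732975e-04]), 'position': array([ 0.19162917, -0.5941711 ,  0.23257728]), 'tcp_rot': array([[ 9.51793865e-01,  3.06738198e-01, -3.41085726e-04],
       [ 3.06738232e-01, -9.51791676e-01,  2.06466749e-03],
       [ 3.08669830e-04, -2.06976188e-03, -9.99997810e-01]]), 'force': array([ 0.15455828, -0.07910542, -0.14129364]), 'moment': array([ 0.0282519 , -0.01424988, -0.00989194]), 'grasp_force': 0.0, 'opening': 1.0004800174792616}
scene {'intrinsics': array([[407.75020851,   0.        , 285.67292709],
       [  0.        , 407.75020851, 210.47402408],
       [  0.        ,   0.        ,   1.        ]]), 'R': array([[-0.20270543,  0.97901193, -0.02112209],
       [ 0.54033819,  0.09383666, -0.83619933],
       [-0.8166671 , -0.18091521, -0.54801873]]), 't': array([ 0.12665186, -0.22476886,  1.58308717])}
top {'intrinsics': array([[412.13515185,   0.        , 280.53868179],
       [  0.        , 412.13515185, 203.52293508],
       [  0.        ,   0.        ,   1.        ]]), 'R': array([[-0.00400787, -0.99996373, -0.00751475],
       [-0.99780908,  0.00449528, -0.06600637],
       [ 0.06603776,  0.00723374, -0.9977909 ]]), 't': array([0.00319559, 0.52026209, 1.42237995])}
```

View pics/top0.png

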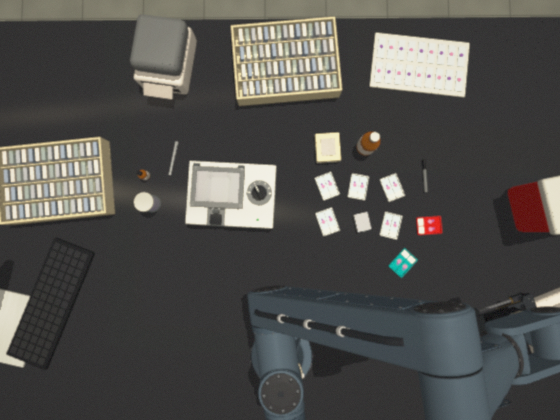

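View pics/scene0.png

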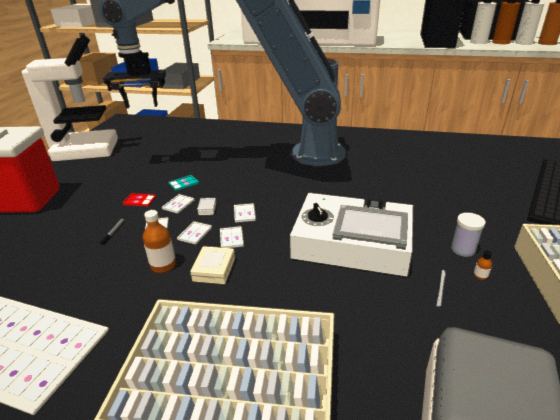

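The top view shows five pale slide trays at (327,186), (358,187), (392,187), (328,221) and (391,225). Possible look-alikes are the red tray (430,225), the turquoise tray (403,263) and the cover box (362,222), and I'll leave all three alone. The dryer is at (231,195), with its paddle at (216,217) and dial at (259,190). Next I'll crop in close.

```bash
cat > h.py <<'E'
import numpy as np,cv2
from rig import bot
def proj(m,X):
    p=m["intrinsics"]@(m["R"]@np.array(X,float)+m["t"]);return p[:2]/p[2]
def back(m,px,z):
    d=m["R"].T@np.linalg.inv(m["intrinsics"])@np.array([px[0],px[1],1.]);c=-m["R"].T@m["t"]
    return c+d*(z-c[2])/d[2]
def tri(ms,pxs):
    A=[];b=[]
    for m,p in zip(ms,pxs):
        d=m["R"].T@np.linalg.inv(m["intrinsics"])@np.array([p[0],p[1],1.]);d/=np.linalg.norm(d)
        P=np.eye(3)-np.outer(d,d);A.append(P);b.append(P@(-m["R"].T@m["t"]))
    return np.linalg.lstsq(np.vstack(A),np.hstack(b),rcond=None)[0]
def crop(im,x0,y0,w,h,k,name):
    cv2.imwrite(name,cv2.resize(im[y0:y0+h,x0:x0+w],None,fx=k,fy=k,interpolation=cv2.INTER_CUBIC))
E
python3 - <<'E'
import cv2,numpy as np
from h import *
t=cv2.imread("pics/top0.png");s=cv2.imread("pics/scene0.png")
a=cv2.resize(t[150:240,180:280],None,fx=5,fy=5,interpolation=2)   # 500x450
crop(t,310,165,150,110,5,"pics/trays.png")
crop(t,180,150,110,90,6,"pics/dry.png")
m=bot.camera_model("top")
g=cv2.cvtColor(t,6)
_,b=cv2.threshold(g,110,255,0)
b=cv2.morphologyEx(b,cv2.MORPH_CLOSE,np.ones((5,5)))
cs,_=cv2.findContours(b[165:240,310:415],0,2)
for c in cs:
    if cv2.contourArea(c)<100: continue
    c=c+np.array([310,165])
    w=np.array([back(m,p[0],.008)[:2] for p in c],np.float32)
    print(np.round(cv2.minAreaRect(c)[0]),[np.round(v,3) for v in cv2.minAreaRect(w)])
E
```

```text
[362. 222.] [array([ 0.456, -0.285]), array([0.067, 0.052]), np.float64(13.021)]
[391. 225.] [array([ 0.443, -0.384]), array([0.066, 0.088]), np.float64(75.669)]
[327. 221.] [array([ 0.458, -0.162]), array([0.089, 0.066]), np.float64(19.125)]
[392. 187.] [array([ 0.577, -0.391]), array([0.088, 0.065]), np.float64(20.462)]
[358. 186.] [array([ 0.581, -0.272]), array([0.066, 0.09 ]), np.float64(79.594)]
[327. 186.] [array([ 0.583, -0.162]), array([0.089, 0.065]), np.float64(21.165)]
```

View pics/trays.png

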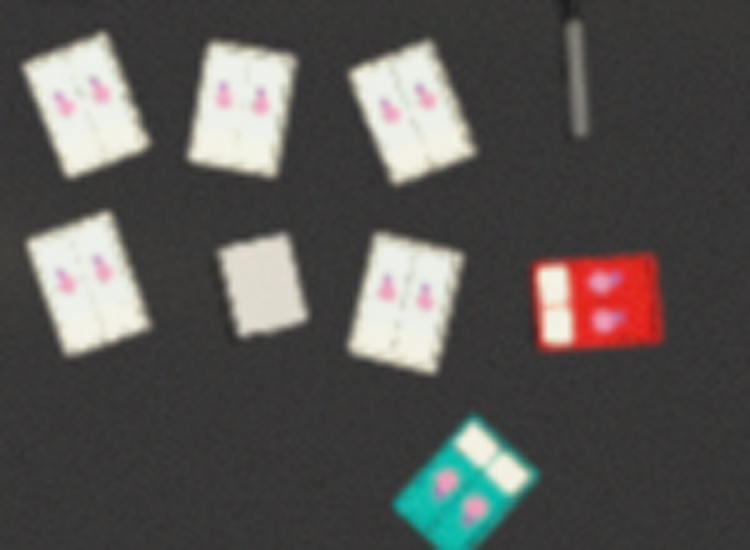

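View pics/dry.png

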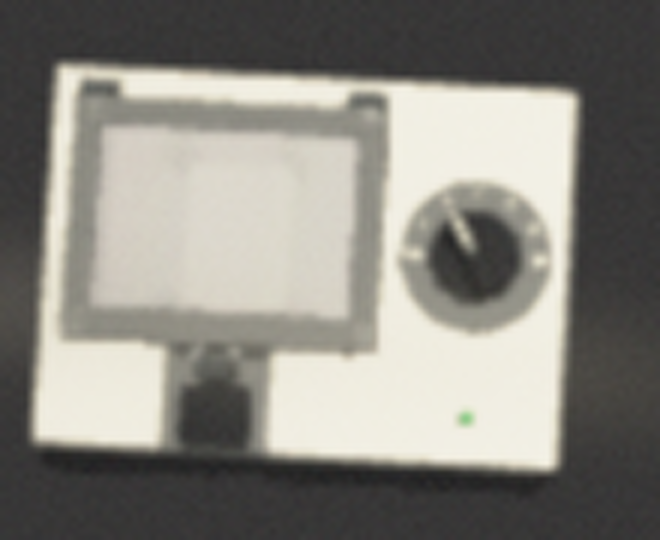

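The trays are confirmed by their white slides; the red and turquoise ones are clearly different. The dial pointer in the crop runs from (477,257) to (448,203), which is setting 2. Next I'll fit the dryer pose and print move targets.

```bash
cat >> h.py <<'E'
from scipy.spatial.transform import Rotation as Ro
def plan(x,y,z,yaw,tilt=0):
    """tool shift (cm, tool axes) + rotvec (deg) to TCP x,y,z with tool pointing down, its y axis at world yaw (deg, mod 180); tilt deg about tool y"""
    s=bot.read_state();R=s["tcp_rot"];d=R.T@(np.array([x,y,z])-s["position"])*100
    best=None
    for k in (0,180):
        a=np.radians(yaw+k);Y=np.array([np.cos(a),np.sin(a),0]);Z=np.array([0,0,-1.]);T=np.c_[np.cross(Y,Z),Y,Z]
        T=T@Ro.from_euler('y',tilt,degrees=True).as_matrix()
        v=Ro.from_matrix(R.T@T).as_rotvec(degrees=True);j6=s["joint_positions"][5]
        print("shift",np.round(d,2),"rot",np.round(v,1),"j6",round(j6,1),"pos",np.round(s["position"],4),"t",round(s["time_s"],1))
E
python3 - <<'E'
from h import *
m=bot.camera_model("top");n=bot.camera_model("scene")
P=np.array([back(m,(180+a/6,150+b/6),.08)[:2] for a,b in [(58,64),(578,92),(558,470),(32,443)]])
L=np.array([[.105,.145],[.105,-.145],[-.105,-.145],[-.105,.145]])
c=P.mean(0);Q=P-c;th=np.arctan2((L[:,0]*Q[:,1]-L[:,1]*Q[:,0]).sum(),(L*Q).sum())
R=np.array([[np.cos(th),-np.sin(th)],[np.sin(th),np.cos(th)]])
print("dryer",c,np.degrees(th),"res",np.round((P-c-L@R.T)*1000,1))
np.save("dry.npy",[c[0],c[1],th])
for nm,p in dict(plate=(.013,.045)).items(): print(nm,c+R@p)
for nm,q,z in [("pad",(216,412),.084),("hook",(216,356),.1),("dial",(470,253),.11),("lidfrontmid",(218,345),.09),("hingeL",(100,92),.085),("hingeR",(368,103),.085)]:
    w=back(m,(180+q[0]/6,150+q[1]/6),z)[:2];print(nm,w,"in dryer",R.T@(w-c))
plan(*c,.3,90)
E
```

```text
dryer [0.54754039 0.16613102] -3.2711211101152484 res [[ 1.5  1.2]
 [ 0.7 -1.2]
 [-0.9 -1.4]
 [-1.3  1.4]]
plate [0.56308695 0.21031591]
pad [0.46633362 0.2153835 ] in dryer [-0.08388485  0.04453851]
hook [0.49657625 0.21295196] in dryer [-0.05355275  0.0438366 ]
dial [0.55172519 0.07287438] in dryer [ 0.00949928 -0.09286591]
lidfrontmid [0.503189   0.21352625] in dryer [-0.04698355  0.04478728]
hingeL [0.64541073 0.28127129] in dryer [0.09114088 0.12053723]
hingeR [0.63843653 0.13134322] in dryer [ 0.09273306 -0.02954452]
shift [ 57.2  -61.46  -6.59] rot [   0.    -0.2 -162.1] j6 -10.2 pos [ 0.1917 -0.5942  0.2327] t 0.1
shift [ 57.2  -61.46  -6.59] rot [-0.1 -0.  17.9] j6 -10.2 pos [ 0.1917 -0.5942  0.2327] t 0.1
```

Run:
```python
from h import *
plan(.48,.19,.33,86.7)
```

```text
shift [ 51.5  -65.81  -9.59] rot [  -0.    -0.2 -158.8] j6 -10.2 pos [ 0.1917 -0.5942  0.2327] t 0.1
shift [ 51.5  -65.81  -9.59] rot [-0.1  0.  21.2] j6 -10.2 pos [ 0.1917 -0.5942  0.2327] t 0.1
```

Request:
apply_moves(
  steps=[
    [[0,0,-9.6,0,0,0,-1],[51.5,-65.8,-9.6,0,0,21.2,-1],[51.5,-65.8,-9.6,0,0,21.2,-1],[51.5,-65.8,-9.6,0,0,21.2,-1],[51.5,-65.8,-9.6,0,0,21.2,-1],[51.5,-65.8,-9.6,0,0,21.2,-1],[51.5,-65.8,-9.6,0,0,21.2,-1],[51.5,-65.8,-9.6,0,0,21.2,-1],[51.5,-65.8,-9.6,0,0,21.2,-1],[51.5,-65.8,-9.6,0,0,21.2,-1],[51.5,-65.8,-9.6,0,0,21.2,-1],[51.5,-65.8,-9.6,0,0,21.2,-1],[51.5,-65.8,-9.6,0,0,21.2,-1],[51.5,-65.8,-9.6,0,0,21.2,-1],[51.5,-65.8,-9.6,0,0,21.2,-1],[51.5,-65.8,-9.6,0,0,21.2,-1],[51.5,-65.8,-9.6,0,0,21.2,-1],[51.5,-65.8,-9.6,0,0,21.2,-1]],
  ],
)

```text
time_s: 2.35
position: [0.4796, 0.1883, 0.3295]
tcp_rot: [[0.998, -0.06, -0.001], [-0.06, -0.998, -0.0], [-0.001, 0.0, -1.0]]
force: [0.3, 1.0, 0.0]
opening: 0.006
grasp_force: 0.0
```

Run:
```python
from h import *
import pickle
m=bot.camera_model("wrist");pickle.dump(m,open("w1.pkl","wb"))
im=bot.capture("wrist");cv2.imwrite("pics/w1.png",im)
d=np.load("dry.npy");R=np.array([[np.cos(d[2]),-np.sin(d[2])],[np.sin(d[2]),np.cos(d[2])]])
print(bot.read_state()["position"],"cam",-m["R"].T@m["t"],m["R"])
for p,z in [((-.085,.045),.084),((.013,.045),.036),((0.01,-.093),.111),((.105,.145),.08),((-.105,-.145),.08)]:
    print(p,proj(m,[*(d[:2]+R@p),z]))
plan(.48,.19,.33,86.7)
```

```text
[0.47976211 0.18829592 0.32957666] cam [0.55820447 0.18315019 0.47958749] [[-5.88177373e-02 -9.98268738e-01 -2.03835166e-05]
 [-9.55751712e-01  5.63067494e-02  2.88735544e-01]
 [-2.88234520e-01  1.70022530e-02 -9.57408891e-01]]
(-0.085, 0.045) [259.33436777 193.81331612]
(0.013, 0.045) [260.09476613 113.70568206]
(0.01, -0.093) [380.46481739 115.7865506 ]
(0.105, 0.145) [166.35145434  27.25502225]
(-0.105, -0.145) [405.34741636 207.76959874]
shift [ 0.01 -0.17 -0.04] rot [  0.   -0.  179.9] j6 102.4 pos [0.4798 0.1883 0.3296] t 2.4
shift [ 0.01 -0.17 -0.04] rot [ 0.   0.  -0.1] j6 102.4 pos [0.4798 0.1883 0.3296] t 2.4
```

View pics/w1.png

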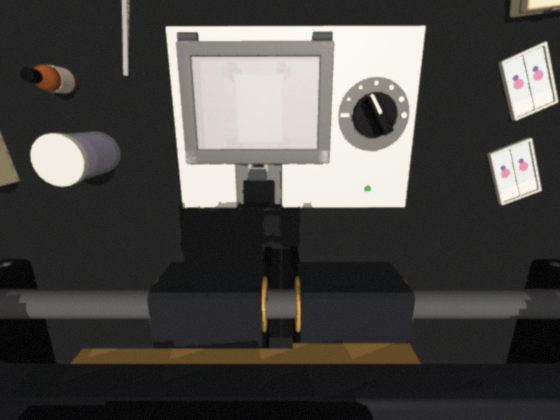

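The wrist view agrees with the fit. The pad is at (259,190), the dial axis near (376,114) with its pointer up-left, and the plate sits behind the window at (260,113). The camera is on the tool's +x side, so I'll flip the tool to keep it away from the open lid.

```bash
cat >> h.py <<'E'
def D(x,y,z=0):
    d=np.load("dry.npy");c,s=np.cos(d[2]),np.sin(d[2]);return np.array([d[0]+c*x-s*y,d[1]+s*x+c*y,z])
def inD(w):
    d=np.load("dry.npy");c,s=np.cos(d[2]),np.sin(d[2]);v=np.array(w[:2])-d[:2];return np.array([c*v[0]+s*v[1],-s*v[0]+c*v[1],w[2]])
E
python3 - <<'E'
from h import *
import pickle
w=pickle.load(open("w1.pkl","rb"));t=bot.camera_model("top")
f=lambda a,b:(180+a/6,150+b/6)
for n,p,q in [("deckRL",(168,28),(58,64)),("deckRR",(423,27),(578,92)),("deckFR",(405,207),(558,470)),("pad",(259,190),(216,412)),("lidFL",(188,163),(64,335)),("lidFR",(328,163),(378,350)),("dialaxis",(376,114),(472,254)),("plate",(260,113),(238,222))]:
    print(n,np.round(inD(tri([t,w],[f(*q),p])),4))
x,y,z=D(-.088,.045,.10)
plan(x-.003,y,z+.0106+.05,86.7,-15)
E
```

```text
deckRL [0.1122 0.1543 0.0457]
deckRR [ 0.1075 -0.1459  0.0685]
deckFR [-0.1057 -0.1465  0.0747]
pad [-0.0835  0.0467  0.0694]
lidFL [-0.0456  0.1319  0.0852]
lidFR [-0.0455 -0.0422  0.0806]
dialaxis [ 0.0113 -0.093   0.0925]
plate [0.0165 0.0375 0.1114]
shift [-2.21 -2.65 16.9 ] rot [ 23.5  -0.  178.3] j6 102.4 pos [0.4798 0.1883 0.3296] t 2.4
shift [-2.21 -2.65 16.9 ] rot [ -0.  -15.   -0.1] j6 102.4 pos [0.4798 0.1883 0.3296] t 2.4
```

Request:
apply_moves(
  steps=[
    [[0,0,0,0,0,-40,-1],[0,0,0,0,0,-40,-1],[0,0,0,0,0,-40,-1],[0,0,0,0,0,-40,-1],[0,0,0,0,0,-80,-1],[0,0,0,0,0,-80,-1],[0,0,0,0,0,-80,-1],[0,0,0,0,0,-80,-1],[-2.2,-2.7,8,0,0,-120,-1],[-2.2,-2.7,8,0,0,-120,-1],[-2.2,-2.7,8,0,0,-120,-1],[-2.2,-2.7,8,0,0,-120,-1],[-2.2,-2.7,8,0,0,-160,-1],[-2.2,-2.7,8,0,0,-160,-1],[-2.2,-2.7,8,0,0,-160,-1],[-2.2,-2.7,8,0,0,-160,-1],[-2.2,-2.7,8,0,0,-180,-1],[-2.2,-2.7,8,0,0,-180,-1],[-2.2,-2.7,8,0,0,-180,-1]],
  ],
)

```text
time_s: 4.78
position: [0.4598, 0.2169, 0.2498]
tcp_rot: [[-0.998, 0.061, 0.0], [0.061, 0.998, 0.0], [-0.0, 0.0, -1.0]]
force: [0.7, -0.1, 0.1]
opening: 0.004
grasp_force: 0.0
```

Run:
```python
from h import *
x,y,z=D(-.088,.045,.10)
plan(x-.003,y,z+.0106,86.7,-15)
```

```text
shift [ 0.05 -0.08 13.92] rot [ -0.  -15.   -0.2] j6 -73.8 pos [0.4598 0.2169 0.2498] t 4.8
shift [ 0.05 -0.08 13.92] rot [ 23.5  -0.  178.2] j6 -73.8 pos [0.4598 0.2169 0.2498] t 4.8
```

Request:
apply_moves(
  steps=[
    [[0,0,6,0,-7,0,-1],[0,-0.1,12,0,-15,0,-1],[0,-0.1,13.9,0,-15,0,-1],[0,-0.1,13.9,0,-15,0,-1],[0,-0.1,14.8,0,-15,0,-1],[0,-0.1,15.4,0,-15,0,-1],[0,-0.1,15.8,0,-15,0,-1],[0,-0.1,16.1,0,-15,0,-1],[0,-0.1,16.3,0,-15,0,-1],[0,-0.1,16.3,0,-15,0,-1]],
  ],
)

```text
time_s: 6.02
position: [0.4594, 0.2168, 0.087]
tcp_rot: [[-0.964, 0.058, 0.259], [0.056, 0.998, -0.015], [-0.259, 0.0, -0.966]]
force: [-2.2, 1.8, 6.0]
opening: 0.006
grasp_force: 3.1
```

Request:
apply_moves(
  steps=[
    [[0,0,0,0,0,0,-1],[0,0,0,0,0,0,-1],[1,0,-1.5,0,0,0,-1],[2,0,-3,0,0,0,-1],[3,0,-4,0,0,0,-1],[3,0,-4,0,0,0,-1],[3,0,-4,0,0,0,-1],[3,0,-4,0,0,0,-1],[3,0,-4,0,0,0,-1],[3,0,-4,0,0,0,-1],[3,0,-4,0,0,0,-1],[3,0,-4,0,0,0,-1]],
  ],
)

```text
time_s: 7.52
position: [0.4203, 0.2189, 0.1174]
tcp_rot: [[-0.964, 0.058, 0.258], [0.056, 0.998, -0.015], [-0.259, -0.0, -0.966]]
force: [-0.9, 0.2, 0.3]
opening: 0.004
grasp_force: 0.0
```

Run:
```python
from h import *
s=bot.capture("scene");t=bot.capture("top")
a=cv2.resize(s[130:290,260:430],None,fx=2.2,fy=2.2,interpolation=2);b=cv2.resize(t[140:250,170:290],None,fx=3.2,fy=3.2,interpolation=2)[:352]
cv2.imwrite("pics/open.png",np.hstack([a,b[:352]]) if a.shape[0]==b.shape[0] else a)
cv2.imwrite("pics/top1.png",t);cv2.imwrite("pics/scene1.png",s)
```

```text
(no output)
```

View pics/open.png

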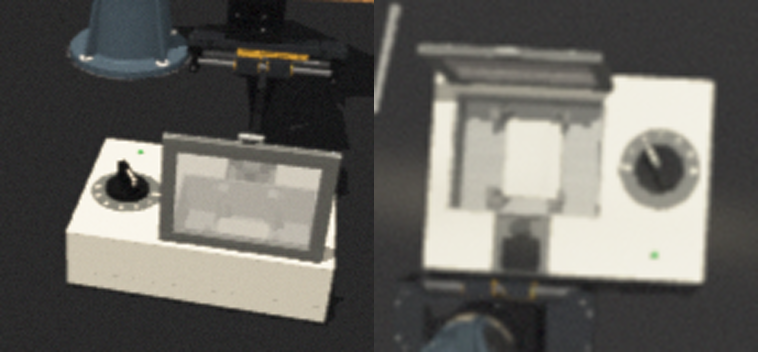

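The lid stands open and untouched, and the plate and guides show in the top crop at px (219.5,189.4). I'll look from close above at the plate.

Run:
```python
from h import *
m=bot.camera_model("top");w=back(m,(219.5,189.4),.036);print("plate top",w,inD(w),D(.013,.045))
plan(.62,.21,.33,86.7)
```

```text
plate top [0.56893517 0.21178342 0.036     ] [0.01875495 0.04679882 0.036     ] [0.56308695 0.21031591 0.        ]
shift [-24.8    0.27 -15.36] rot [-0. 15. -0.] j6 -55.1 pos [0.4204 0.2189 0.1174] t 7.6
shift [-24.8    0.27 -15.36] rot [ 23.5   0.  178.4] j6 -55.1 pos [0.4204 0.2189 0.1174] t 7.6
```

Request:
apply_moves(
  steps=[
    [[-1.3,0,-5,0,0,0,-1],[-2.7,0,-10,0,5,0,-1],[-4,0,-15,0,10,0,-1],[-5.5,0,-20.5,0,15,0,-1],[-5.5,0,-20.5,0,15,0,-1],[-12,0.1,-19,0,15,0,-1],[-18,0.2,-17.2,0,15,0,-1],[-24.8,0.3,-15.4,0,15,0,-1],[-24.8,0.3,-15.4,0,15,0,-1],[-24.8,0.3,-15.4,0,15,0,-1],[-24.8,0.3,-15.4,0,15,0,-1]],
  ],
)

```text
time_s: 9.0
position: [0.6179, 0.2107, 0.3298]
tcp_rot: [[-0.998, 0.057, -0.002], [0.057, 0.998, -0.0], [0.002, -0.0, -1.0]]
force: [0.1, 0.5, -0.1]
opening: 0.007
grasp_force: 0.0
```

Run:
```python
from h import *
import pickle
m=bot.camera_model("wrist");pickle.dump(m,open("w2.pkl","wb"))
im=bot.capture("wrist");cv2.imwrite("pics/w2.png",im)
q=proj(m,D(.013,.045,.036));print(q,proj(m,[.569,.2118,.036]))
x0,y0=int(max(0,min(q[0]-100,360))),int(max(0,min(q[1]-75,270)))
print(x0,y0);crop(im,x0,y0,200,150,4,"pics/w2c.png")
```

```text
[278.37475325 136.29810073] [279.71351617 140.67405184]
178 61
```

View pics/w2c.png

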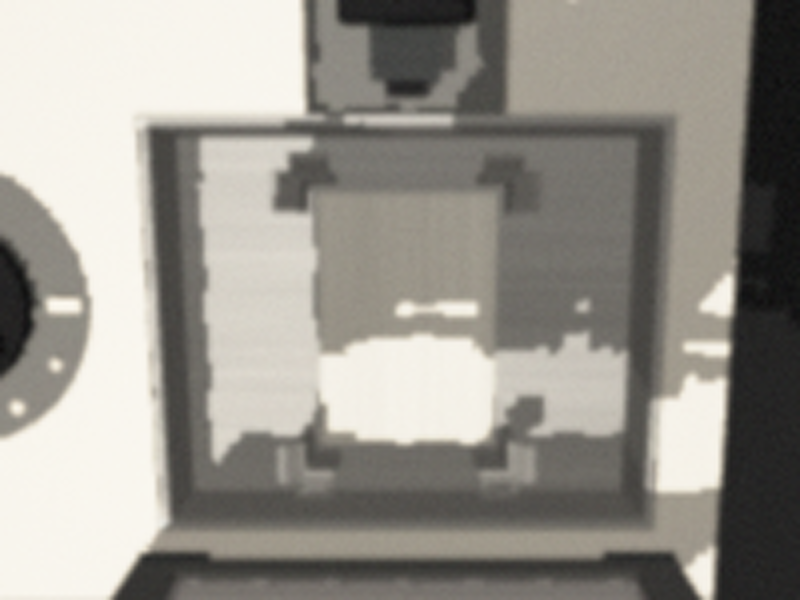

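The plate centre is at crop (407,316), full-image px (279.7,140), which agrees with the top view. The plate edges run parallel to the tool. Now I'll move to hover over the trays.

Run:
```python
from h import *
import pickle
w=pickle.load(open("w2.pkl","rb"));t=bot.camera_model("top")
print("plate w2",back(w,(279.7,140),.036),"tri",tri([t,w],[(219.5,189.4),(279.7,140)]))
# bottle cap for avoidance
print("bottle",back(t,(369,146),.0),back(t,(375,137),.16),"slidebox",back(t,(328,147),.035))
plan(.65,-.27,.40,90)
```

```text
plate w2 [0.56810106 0.21183314 0.036     ] tri [0.56845816 0.21175338 0.0367051 ]
bottle [ 0.72532943 -0.314817    0.        ] [ 0.7210824  -0.30074157  0.16      ] slidebox [ 0.71537778 -0.16502247  0.035     ]
shift [ -5.94 -47.81  -6.96] rot [-0.  -0.1 -3.3] j6 -77.7 pos [0.618  0.2107 0.3304] t 9.1
shift [ -5.94 -47.81  -6.96] rot [-1.000e-01  0.000e+00  1.767e+02] j6 -77.7 pos [0.618  0.2107 0.3304] t 9.1
```

Plate: (0.568, 0.212), height triangulated at 36.7 mm.

Request:
apply_moves(
  steps=[
    [[0,0,-7,0,0,0,1],[-6,-47.8,-7,0,0,-3.3,1],[-6,-47.8,-7,0,0,-3.3,1],[-6,-47.8,-7,0,0,-3.3,1],[-6,-47.8,-7,0,0,-3.3,1],[-6,-47.8,-7,0,0,-3.3,1],[-6,-47.8,-7,0,0,-3.3,1],[-6,-47.8,-7,0,0,-3.3,1],[-6,-47.8,-7,0,0,-3.3,1],[-6,-47.8,-7,0,0,-3.3,1],[-6,-47.8,-7,0,0,-3.3,1],[-6,-47.8,-7,0,0,-3.3,1],[-6,-47.8,-7,0,0,-3.3,1]],
  ],
)

```text
time_s: 10.68
position: [0.6521, -0.2686, 0.4009]
tcp_rot: [[-1.0, -0.001, 0.0], [-0.001, 1.0, -0.0], [-0.0, -0.0, -1.0]]
force: [0.1, -0.1, 0.3]
opening: 0.993
grasp_force: 0.0
```

```bash
cat >> h.py <<'E'
def trays(cam="wrist",z=.008,name=None):
    m=bot.camera_model(cam);im=bot.capture(cam)
    if name: cv2.imwrite(name,im)
    g=cv2.cvtColor(im,6);b=cv2.morphologyEx((g>100).astype(np.uint8)*255,cv2.MORPH_CLOSE,np.ones((5,5)))
    out=[]
    for c in cv2.findContours(b,0,2)[0]:
        if cv2.contourArea(c)<80: continue
        (px,py),_,_=cv2.minAreaRect(c)
        w=np.array([back(m,p[0],z)[:2] for p in c],np.float32);(cx,cy),(a,e),an=cv2.minAreaRect(w)
        if a<e: a,e,an=e,a,an-90
        an=(an+90)%180-90
        if .07<a<.1 and .05<e<.075:
            p=(int(px),int(py));sat=cv2.cvtColor(im[max(0,p[1]-8):p[1]+8,max(0,p[0]-8):p[0]+8],40)[...,1].mean()
            out.append((cx,cy,an));print("px",p,"xy",round(cx,4),round(cy,4),"ang",round(an,1),"size",round(a,3),round(e,3),"sat",int(sat))
    return out
E
python3 - <<'E'
from h import *
trays("wrist",name="pics/w3.png");print("top");trays("top")
print(bot.read_state()["position"])
E
```

```text
px (344, 123) xy 0.5836 -0.1638 ang 21.2 size 0.085 0.063 sat 26
px (277, 120) xy 0.5804 -0.2735 ang -9.8 size 0.087 0.063 sat 25
px (205, 118) xy 0.577 -0.3923 ang 21.1 size 0.087 0.063 sat 14
px (118, 28) xy 0.4438 -0.515 ang -86.3 size 0.075 0.056 sat 183
px (349, 36) xy 0.4569 -0.1635 ang 20.0 size 0.087 0.063 sat 18
px (204, 27) xy 0.4429 -0.3845 ang -14.3 size 0.088 0.063 sat 18
top
px (402, 262) xy 0.3141 -0.4221 ang -43.9 size 0.085 0.061 sat 138
px (143, 201) xy 0.5291 0.4833 ang 56.4 size 0.079 0.072 sat 30
px (326, 185) xy 0.585 -0.1623 ang 21.6 size 0.088 0.065 sat 18
[ 0.652141   -0.26919657  0.40073402]
```

View pics/w3.png

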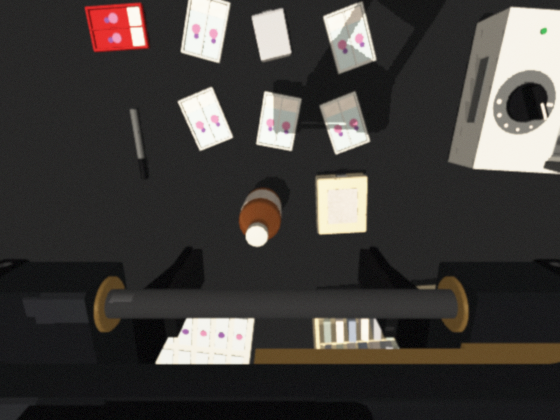

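The wrist view shows all five trays: (344,123), (277,120), (205,118), (349,36) and (204,27). The positions match the top view to 2 mm. First I'll pick A at (0.584,-0.163).

Run:
```python
from h import *
plan(.584,-.163,.013,111)
```

```text
shift [ 6.82 10.63 38.77] rot [ -0.   0. -21.] j6 -121.5 pos [ 0.6521 -0.2692  0.4007] t 10.8
shift [ 6.82 10.63 38.77] rot [  0.   0. 159.] j6 -121.5 pos [ 0.6521 -0.2692  0.4007] t 10.8
```

Request:
apply_moves(
  steps=[
    [[6.8,10.6,6,0,0,-10,0.75],[6.8,10.6,12,0,0,-21,0.75],[6.8,10.6,18,0,0,-21,0.75],[6.8,10.6,24,0,0,-21,0.75],[6.8,10.6,30,0,0,-21,0.75],[6.8,10.6,34,0,0,-21,0.75],[6.8,10.6,34,0,0,-21,0.75],[6.8,10.6,36,0,0,-21,0.75],[6.8,10.6,37.5,0,0,-21,0.75],[6.8,10.6,38.3,0,0,-21,0.75],[6.8,10.6,38.8,0,0,-21,0.75],[6.8,10.6,38.8,0,0,-21,0.75],[6.8,10.6,38.8,0,0,-21,-1],[6.8,10.6,38.8,0,0,-21,-1],[6.8,10.6,38.8,0,0,-21,-1],[6.8,10.6,38.8,0,0,-21,-1],[6.8,10.6,38.8,0,0,-21,-1],[6.8,10.6,38.8,0,0,-21,-1]],
  ],
)

```text
time_s: 13.02
position: [0.5842, -0.1644, 0.0127]
tcp_rot: [[-0.934, -0.358, 0.0], [-0.358, 0.934, -0.0], [-0.0, -0.0, -1.0]]
force: [-1.2, 0.2, 4.6]
opening: 0.681
grasp_force: 30.0
```

Run:
```python
from h import *
print(bot.read_state()["opening"]*87)
plan(.568,.212,.10,86.7)
```

```text
59.28934299222369
shift [-11.95  35.72  -8.73] rot [-0.   0.  24.3] j6 -137.2 pos [ 0.5842 -0.1644  0.0127] t 13.0
shift [-11.95  35.72  -8.73] rot [  -0.    -0.  -155.7] j6 -137.2 pos [ 0.5842 -0.1644  0.0127] t 13.0
```

Request:
apply_moves(
  steps=[
    [[0,0,-2,0,0,0,-1],[0,0,-6,0,0,0,-1],[0,0,-12,0,0,0,-1],[0,0,-18,0,0,0,-1],[0,0,-23.7,0,0,0,-1],[-2,6,-23.7,0,0,4,-1],[-4,12,-23.7,0,0,8,-1],[-6,18,-23.7,0,0,12,-1],[-8,24,-23.7,0,0,16,-1],[-10,30,-23.7,0,0,20,-1],[-12,35.7,-23.7,0,0,24.3,-1],[-12,35.7,-23.7,0,0,24.3,-1],[-12,35.7,-23.7,0,0,24.3,-1],[-12,35.7,-20,0,0,24.3,-1],[-12,35.7,-15,0,0,24.3,-1],[-12,35.7,-12,0,0,24.3,-1],[-12,35.7,-10,0,0,24.3,-1],[-12,35.7,-10,0,0,24.3,-1]],
  ],
)

```text
time_s: 15.28
position: [0.5675, 0.2097, 0.111]
tcp_rot: [[-0.998, 0.061, -0.004], [0.061, 0.998, -0.001], [0.004, -0.001, -1.0]]
force: [-0.2, 0.1, -1.7]
opening: 0.683
grasp_force: 30.0
```

Run:
```python
from h import *
s=bot.read_state();print(s["force"],s["grasp_force"],s["opening"]*87)
im=np.hstack([bot.capture("wrist"),bot.capture("top")]);cv2.imwrite("pics/p1.png",cv2.resize(im,(800,300),interpolation=cv2.INTER_AREA))
plan(.568,.212,.0475,86.7)
```

```text
[-0.16076559  0.08621904 -1.66330169] 29.999898076057434 59.39916170931841
shift [0.13 0.12 6.56] rot [ 0.   0.  -0.1] j6 -76.8 pos [0.5691 0.2107 0.1131] t 15.4
shift [0.13 0.12 6.56] rot [ 1.000e-01 -0.000e+00  1.799e+02] j6 -76.8 pos [0.5691 0.2107 0.1131] t 15.4
```

View pics/p1.png

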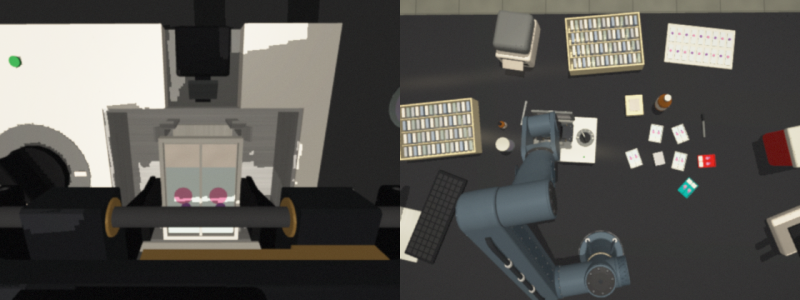

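The tray is held square and centred above the guides.

Request:
apply_moves(
  steps=[
    [[0.1,0.1,2,0,0,0,-1],[0.1,0.1,4,0,0,0,-1],[0.1,0.1,5,0,0,0,-1],[0.1,0.1,6,0,0,0,-1],[0.1,0.1,6.4,0,0,0,-1],[0.1,0.1,6.5,0,0,0,-1],[0.1,0.1,6.5,0,0,0,-1]],
  ],
)

```text
time_s: 16.25
position: [0.5677, 0.213, 0.0487]
tcp_rot: [[-0.998, 0.058, 0.001], [0.058, 0.998, -0.0], [-0.001, -0.0, -1.0]]
force: [-1.8, -1.3, 5.0]
opening: 0.684
grasp_force: 30.0
```

Request:
apply_moves(
  steps=[
    [[0,0,0,0,0,0,0.55],[0,0,0,0,0,0,0.55],[0,0,0,0,0,0,0.55],[0,0,-1,0,0,0,0.55],[0,0,-4,0,0,0,0.55],[0,0,-10,0,0,0,0.55],[0,0,-16,0,0,0,0.75],[0,0,-20,0,0,0,0.75],[0,0,-20,0,0,0,0.75]],
  ],
)

```text
time_s: 17.38
position: [0.5698, 0.2136, 0.2524]
tcp_rot: [[-0.998, 0.058, 0.01], [0.058, 0.998, 0.002], [-0.01, 0.002, -1.0]]
force: [-0.6, 0.0, -0.6]
opening: 0.871
grasp_force: 0.0
```

Run:
```python
from h import *
m=bot.camera_model("wrist");im=bot.capture("wrist");q=proj(m,[.568,.212,.044]);print(q)
x0,y0=int(max(0,min(q[0]-70,420))),int(max(0,min(q[1]-70,300)));print(x0,y0)
crop(im,x0,y0,140,120,4,"pics/p1c.png")
trays("top")
plan(.581,-.273,.013,80)
```

```text
[278.97495753 185.76745581]
208 115
px (402, 262) xy 0.3141 -0.4221 ang -43.9 size 0.085 0.061 sat 138
px (390, 225) xy 0.4435 -0.3834 ang -14.4 size 0.09 0.067 sat 14
px (327, 221) xy 0.4577 -0.1619 ang 19.5 size 0.09 0.067 sat 13
px (392, 187) xy 0.5771 -0.3912 ang 21.5 size 0.089 0.067 sat 14
px (357, 186) xy 0.5807 -0.2714 ang -10.4 size 0.091 0.066 sat 13
shift [ -4.21 -48.44  23.48] rot [0.  0.  6.7] j6 -76.6 pos [0.567  0.213  0.2478] t 17.5
shift [ -4.21 -48.44  23.48] rot [  -0.     0.  -173.3] j6 -76.6 pos [0.567  0.213  0.2478] t 17.5
```

View pics/p1c.png

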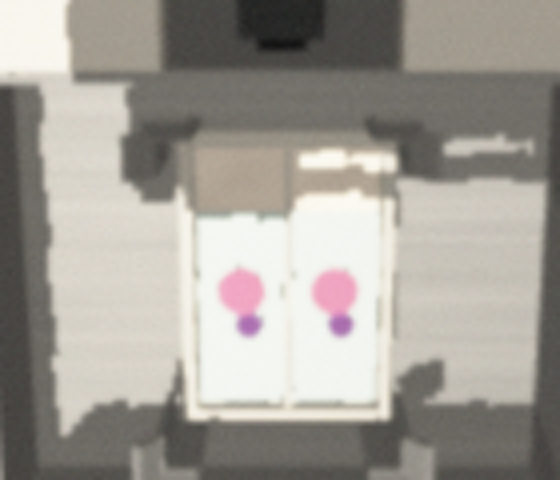

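Tray A lies square between the guides. The top view shows the other four unmoved. Next is B.

Request:
apply_moves(
  steps=[
    [[-0.5,-6,0,0,0,2,0.75],[-1,-12,0,0,0,4,0.75],[-1.5,-18,0,0,0,6.7,0.75],[-2,-24,0,0,0,6.7,0.75],[-2.5,-30,0,0,0,6.7,0.75],[-3,-36,0,0,0,6.7,0.75],[-3.5,-42,0,0,0,6.7,0.75],[-4.2,-48.4,4,0,0,6.7,0.75],[-4.2,-48.4,10,0,0,6.7,0.75],[-4.2,-48.4,16,0,0,6.7,0.75],[-4.2,-48.4,20,0,0,6.7,0.75],[-4.2,-48.4,22,0,0,6.7,0.75],[-4.2,-48.4,23,0,0,6.7,0.75],[-4.2,-48.4,23.5,0,0,6.7,0.75],[-4.2,-48.4,23.5,0,0,6.7,0.75],[-4.2,-48.4,23.5,0,0,6.7,-1],[-4.2,-48.4,23.5,0,0,6.7,-1],[-4.2,-48.4,23.5,0,0,6.7,-1],[-4.2,-48.4,23.5,0,0,6.7,-1],[-4.2,-48.4,23.5,0,0,6.7,-1]],
  ],
)

```text
time_s: 19.98
position: [0.5816, -0.2728, 0.0132]
tcp_rot: [[-0.985, 0.174, 0.001], [0.174, 0.985, -0.001], [-0.001, -0.0, -1.0]]
force: [-0.4, 0.4, 5.8]
opening: 0.684
grasp_force: 30.0
```

Run:
```python
from h import *
plan(.568,.212,.0555,86.7)
```

```text
shift [ 9.78 47.5  -4.26] rot [-0.   0.1 -6.7] j6 -115.0 pos [ 0.5816 -0.2728  0.0132] t 20.0
shift [ 9.78 47.5  -4.26] rot [1.000e-01 0.000e+00 1.733e+02] j6 -115.0 pos [ 0.5816 -0.2728  0.0132] t 20.0
```

Request:
apply_moves(
  steps=[
    [[0,0,-2,0,0,0,-1],[0,0,-6,0,0,0,-1],[0,0,-12,0,0,0,-1],[0,0,-18,0,0,0,-1],[0,0,-23.7,0,0,0,-1],[1.2,6,-23.7,0,0,0,-1],[2.4,12,-23.7,0,0,-2,-1],[3.7,18,-23.7,0,0,-3,-1],[5,24,-23.7,0,0,-4,-1],[6.2,30,-23.7,0,0,-5,-1],[7.4,36,-23.7,0,0,-6,-1],[8.6,42,-23.7,0,0,-6.7,-1],[9.8,47.5,-23.7,0,0,-6.7,-1],[9.8,47.5,-23.7,0,0,-6.7,-1],[9.8,47.5,-20,0,0,-6.7,-1],[9.8,47.5,-15,0,0,-6.7,-1],[9.8,47.5,-11,0,0,-6.7,-1],[9.8,47.5,-10,0,0,-6.7,-1],[9.8,47.5,-10,0,0,-6.7,-1],[9.8,47.5,-10,0,0,-6.7,-1]],
  ],
)

```text
time_s: 22.48
position: [0.569, 0.2122, 0.1144]
tcp_rot: [[-0.998, 0.059, 0.004], [0.059, 0.998, 0.001], [-0.004, 0.001, -1.0]]
force: [0.2, 0.6, 0.2]
opening: 0.689
grasp_force: 30.0
```

Run:
```python
from h import *
print(bot.read_state()["grasp_force"]);trays("top");plan(.568,.212,.0565,86.7)
```

```text
29.99777466058731
px (402, 262) xy 0.3141 -0.4221 ang -43.9 size 0.084 0.061 sat 138
px (390, 225) xy 0.4435 -0.3834 ang -14.4 size 0.09 0.067 sat 14
px (327, 221) xy 0.4576 -0.1619 ang 19.9 size 0.09 0.067 sat 13
px (143, 201) xy 0.532 0.4842 ang 45.4 size 0.073 0.072 sat 30
px (392, 187) xy 0.5773 -0.3913 ang 20.6 size 0.09 0.067 sat 14
shift [ 0.12 -0.04  5.79] rot [ 0.   0.2 -0. ] j6 -76.7 pos [0.569  0.2123 0.1144] t 22.5
shift [ 0.12 -0.04  5.79] rot [ 4.0e-01 -1.0e-01  1.8e+02] j6 -76.7 pos [0.569  0.2123 0.1144] t 22.5
```

Request:
apply_moves(
  steps=[
    [[0.1,0,2,0,0,0,-1],[0.1,0,4,0,0,0,-1],[0.1,0,5,0,0,0,-1],[0.1,0,5.5,0,0,0,-1],[0.1,0,5.7,0,0,0,-1],[0.1,0,5.7,0,0,0,-1],[0.1,0,5.7,0,0,0,0.55],[0.1,0,5.7,0,0,0,0.55],[0.1,0,5.7,0,0,0,0.55],[0.1,0,4.5,0,0,0,0.55],[0.1,0,1,0,0,0,0.55],[0.1,0,-5,0,0,0,0.75],[0.1,0,-11,0,0,0,0.75],[0.1,0,-13.7,0,0,0,0.75],[0.1,0,-13.7,0,0,0,0.75]],
  ],
)

```text
time_s: 24.4
position: [0.5679, 0.2126, 0.253]
tcp_rot: [[-0.998, 0.058, 0.007], [0.058, 0.998, 0.001], [-0.007, 0.002, -1.0]]
force: [-0.1, -0.7, -0.5]
opening: 0.875
grasp_force: 0.0
```

Run:
```python
from h import *
trays("top");plan(.577,-.392,.013,111)
```

```text
px (402, 262) xy 0.3141 -0.4221 ang -43.9 size 0.085 0.061 sat 138
px (390, 225) xy 0.4435 -0.3834 ang -14.4 size 0.09 0.067 sat 14
px (327, 221) xy 0.4576 -0.1619 ang 19.9 size 0.09 0.067 sat 13
px (391, 186) xy 0.5775 -0.3912 ang 20.6 size 0.09 0.067 sat 14
shift [ -4.5  -60.29  23.74] rot [  0.    0.1 -24.3] j6 -76.7 pos [0.5666 0.2124 0.2507] t 24.4
shift [ -4.5  -60.29  23.74] rot [  0.2  -0.  155.7] j6 -76.7 pos [0.5666 0.2124 0.2507] t 24.4
```

Request:
apply_moves(
  steps=[
    [[-0.5,-6.2,0,0,0,-3,0.75],[-1,-12.4,0,0,0,-6,0.75],[-1.5,-18.6,0,0,0,-10,0.75],[-2,-24.8,0,0,0,-14,0.75],[-2.5,-31,0,0,0,-18,0.75],[-3,-37.2,0,0,0,-24.3,0.75],[-3.5,-43.4,0,0,0,-24.3,0.75],[-4,-49.6,0,0,0,-24.3,0.75],[-4.5,-55.6,2,0,0,-24.3,0.75],[-4.5,-60.3,6,0,0,-24.3,0.75],[-4.5,-60.3,12,0,0,-24.3,0.75],[-4.5,-60.3,18,0,0,-24.3,0.75],[-4.5,-60.3,21.5,0,0,-24.3,0.75],[-4.5,-60.3,23,0,0,-24.3,0.75],[-4.5,-60.3,23.7,0,0,-24.3,0.75],[-4.5,-60.3,23.7,0,0,-24.3,0.75],[-4.5,-60.3,23.7,0,0,-24.3,-1],[-4.5,-60.3,23.7,0,0,-24.3,-1],[-4.5,-60.3,23.7,0,0,-24.3,-1],[-4.5,-60.3,23.7,0,0,-24.3,-1]],
  ],
)

```text
time_s: 26.95
position: [0.5768, -0.3927, 0.0132]
tcp_rot: [[-0.934, -0.358, 0.001], [-0.358, 0.934, -0.001], [-0.001, -0.001, -1.0]]
force: [-0.2, -0.4, 3.6]
opening: 0.682
grasp_force: 30.0
```

Run:
```python
from h import *
plan(.568,.212,.0645,86.7)
```

```text
shift [-20.82  56.77  -5.19] rot [-0.1  0.1 24.3] j6 -154.4 pos [ 0.5768 -0.3927  0.0132] t 26.9
shift [-20.82  56.77  -5.19] rot [-1.000e-01 -1.000e-01 -1.557e+02] j6 -154.4 pos [ 0.5768 -0.3927  0.0132] t 26.9
```

Request:
apply_moves(
  steps=[
    [[0,0,-2,0,0,0,-1],[0,0,-6,0,0,0,-1],[0,0,-12,0,0,0,-1],[0,0,-18,0,0,0,-1],[0,0,-23.7,0,0,0,-1],[-2,5.5,-23.7,0,0,2,-1],[-4,11,-23.7,0,0,5,-1],[-6,16.5,-23.7,0,0,7,-1],[-8,22,-23.7,0,0,10,-1],[-10,27.5,-23.7,0,0,13,-1],[-12,33,-23.7,0,0,16,-1],[-14,38.5,-23.7,0,0,19,-1],[-16,44,-23.7,0,0,22,-1],[-18,49.5,-23.7,0,0,24.3,-1],[-20,54.5,-23.7,0,0,24.3,-1],[-20.8,56.8,-23.7,0,0,24.3,-1],[-20.8,56.8,-23.7,0,0,24.3,-1],[-20.8,56.8,-18,0,0,24.3,-1],[-20.8,56.8,-13,0,0,24.3,-1],[-20.8,56.8,-11,0,0,24.3,-1]],
  ],
)

```text
time_s: 29.45
position: [0.5653, 0.2105, 0.1197]
tcp_rot: [[-0.998, 0.059, -0.006], [0.059, 0.998, -0.002], [0.005, -0.002, -1.0]]
force: [-1.4, -0.3, -1.3]
opening: 0.681
grasp_force: 30.0
```

Run:
```python
from h import *
print(bot.read_state()["grasp_force"]);trays("top");plan(.568,.212,.0645,86.7)
```

```text
29.999459087848663
px (402, 262) xy 0.3141 -0.4221 ang -43.9 size 0.085 0.061 sat 138
px (390, 225) xy 0.4435 -0.3834 ang -14.4 size 0.09 0.067 sat 14
px (327, 221) xy 0.4576 -0.1619 ang 19.9 size 0.09 0.067 sat 13
px (143, 201) xy 0.5299 0.4835 ang 63.5 size 0.077 0.07 sat 29
shift [-0.36  0.2   5.37] rot [-0.1 -0.4 -0.1] j6 -76.7 pos [0.5647 0.2104 0.1182] t 29.5
shift [-0.36  0.2   5.37] rot [ -0.7   0.2 179.9] j6 -76.7 pos [0.5647 0.2104 0.1182] t 29.5
```

Request:
apply_moves(
  steps=[
    [[0,0,0,0,0,0,-1],[0,0,0,0,0,0,-1],[0,0,2,0,0,0,-1],[0,0,4,0,0,0,-1],[0,0,5,0,0,0,-1],[0,0,5.6,0,0,0,-1],[0,0,5.8,0,0,0,-1],[0,0,5.8,0,0,0,-1],[0,0,5.8,0,0,0,0.55],[0,0,5.8,0,0,0,0.55],[0,0,5.8,0,0,0,0.55],[0,0,4.5,0,0,0,0.55],[0,0,1,0,0,0,0.55],[0,0,-5,0,0,0,0.75],[0,0,-11,0,0,0,0.75],[0,0,-13,0,0,0,0.75],[0,0,-13,0,0,0,0.75]],
  ],
)

```text
time_s: 31.62
position: [0.5685, 0.2128, 0.2554]
tcp_rot: [[-0.998, 0.058, 0.006], [0.058, 0.998, 0.001], [-0.006, 0.001, -1.0]]
force: [0.2, 0.3, -0.3]
opening: 0.875
grasp_force: 0.0
```

Run:
```python
from h import *
trays("top")
m=bot.camera_model("wrist");im=bot.capture("wrist");q=proj(m,[.568,.212,.060]);print(q)
crop(im,208,115,140,120,4,"pics/p3c.png")
plan(.457,-.163,.013,109.7)
```

```text
px (402, 262) xy 0.3141 -0.4221 ang -43.9 size 0.085 0.061 sat 138
px (390, 225) xy 0.4435 -0.3834 ang -14.4 size 0.09 0.067 sat 14
px (327, 221) xy 0.4577 -0.1619 ang 19.5 size 0.09 0.067 sat 13
[280.36855683 192.30858701]
shift [  8.72 -38.1   23.91] rot [ -0.   -0.1 -23. ] j6 -76.7 pos [0.5665 0.2124 0.2519] t 31.7
shift [  8.72 -38.1   23.91] rot [-1.00e-01  0.00e+00  1.57e+02] j6 -76.7 pos [0.5665 0.2124 0.2519] t 31.7
```

View pics/p3c.png

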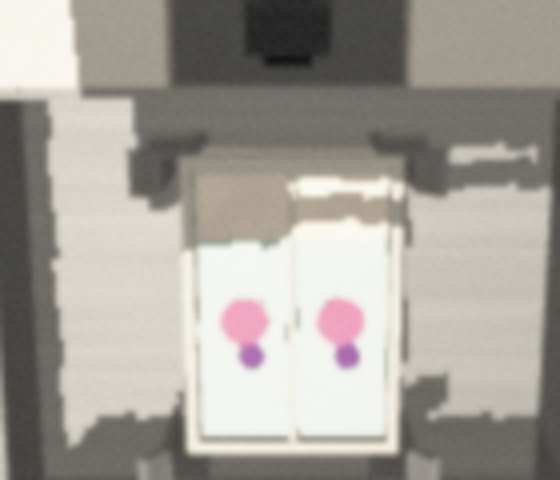

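The pile of three is square, with its centre near crop (293,310). Next is E.

Request:
apply_moves(
  steps=[
    [[1.2,-5.4,0,0,0,-3,0.75],[2.4,-10.8,0,0,0,-6,0.75],[3.6,-16.2,0,0,0,-10,0.75],[4.8,-21.6,0,0,0,-14,0.75],[6,-27,0,0,0,-18,0.75],[7.2,-32.4,0,0,0,-23,0.75],[8.6,-38.1,2,0,0,-23,0.75],[8.6,-38.1,6,0,0,-23,0.75],[8.6,-38.1,12,0,0,-23,0.75],[8.6,-38.1,18,0,0,-23,0.75],[8.6,-38.1,21.5,0,0,-23,0.75],[8.6,-38.1,23,0,0,-23,0.75],[8.6,-38.1,23.9,0,0,-23,0.75],[8.6,-38.1,23.9,0,0,-23,0.75],[8.6,-38.1,23.9,0,0,-23,0.75],[8.6,-38.1,23.9,0,0,-23,-1],[8.6,-38.1,23.9,0,0,-23,-1],[8.6,-38.1,23.9,0,0,-23,-1],[8.6,-38.1,23.9,0,0,-23,-1],[8.6,-38.1,23.9,0,0,-23,-1]],
  ],
)

```text
time_s: 34.22
position: [0.4596, -0.163, 0.0139]
tcp_rot: [[-0.942, -0.337, 0.001], [-0.337, 0.942, -0.0], [-0.001, -0.001, -1.0]]
force: [-0.2, 0.7, 6.2]
opening: 0.685
grasp_force: 30.0
```

Run:
```python
from h import *
plan(.568,.212,.0725,86.7)
```

```text
shift [-22.83  31.66  -5.87] rot [-0.  0. 23.] j6 -142.4 pos [ 0.4596 -0.163   0.0139] t 34.2
shift [-22.83  31.66  -5.87] rot [-1.00e-01 -0.00e+00 -1.57e+02] j6 -142.4 pos [ 0.4596 -0.163   0.0139] t 34.2
```

Request:
apply_moves(
  steps=[
    [[0,0,-2,0,0,0,-1],[0,0,-6,0,0,0,-1],[0,0,-12,0,0,0,-1],[0,0,-18,0,0,0,-1],[0,0,-23.7,0,0,0,-1],[-3.3,4.5,-23.7,0,0,3,-1],[-6.6,9,-23.7,0,0,6,-1],[-9.9,13.5,-23.7,0,0,10,-1],[-13.2,18,-23.7,0,0,14,-1],[-16.5,22.5,-23.7,0,0,18,-1],[-19.8,27,-23.7,0,0,23,-1],[-22,30.5,-23.7,0,0,23,-1],[-23,31.7,-23.7,0,0,23,-1],[-23,31.7,-23.7,0,0,23,-1],[-23,31.7,-18,0,0,23,-1],[-23,31.7,-13,0,0,23,-1],[-23,31.7,-11,0,0,23,-1],[-23,31.7,-11,0,0,23,-1],[-23,31.7,-11,0,0,23,-1]],
  ],
)

```text
time_s: 36.6
position: [0.5701, 0.2121, 0.1245]
tcp_rot: [[-0.998, 0.059, 0.002], [0.059, 0.998, 0.0], [-0.002, 0.0, -1.0]]
force: [-0.2, 0.8, 0.4]
opening: 0.686
grasp_force: 30.0
```

Run:
```python
from h import *
print(bot.read_state()["grasp_force"]);trays("top");plan(.570,.212,.0725,86.7)
```

```text
29.9965962767601
px (402, 262) xy 0.3141 -0.4221 ang -43.9 size 0.085 0.061 sat 138
px (390, 225) xy 0.4435 -0.3834 ang -14.4 size 0.09 0.067 sat 14
px (143, 201) xy 0.5299 0.4835 ang 63.5 size 0.077 0.07 sat 29
shift [ 0.05 -0.05  5.24] rot [ 0.   0.2 -0.1] j6 -76.7 pos [0.5704 0.2124 0.1249] t 36.6
shift [ 0.05 -0.05  5.24] rot [  0.3  -0.  179.9] j6 -76.7 pos [0.5704 0.2124 0.1249] t 36.6
```

Request:
apply_moves(
  steps=[
    [[0,0,2,0,0,0,-1],[0,0,3.5,0,0,0,-1],[0,0,4.5,0,0,0,-1],[0,0,5,0,0,0,-1],[0,0,5.1,0,0,0,-1],[0,0,5.1,0,0,0,-1],[0,0,5.1,0,0,0,0.55],[0,0,5.1,0,0,0,0.55],[0,0,5.1,0,0,0,0.55],[0,0,4,0,0,0,0.55],[0,0,1,0,0,0,0.55],[0,0,-5,0,0,0,0.75],[0,0,-11,0,0,0,0.75],[0,0,-13,0,0,0,0.75],[0,0,-13,0,0,0,0.75],[0,0,-13,0,0,0,0.75],[0,0,-13,0,0,0,0.75]],
  ],
)

```text
time_s: 38.78
position: [0.5682, 0.2128, 0.2515]
tcp_rot: [[-0.998, 0.058, -0.004], [0.058, 0.998, -0.001], [0.004, -0.001, -1.0]]
force: [0.3, -0.0, -0.4]
opening: 0.877
grasp_force: 0.0
```

Run:
```python
from h import *
trays("top")
plan(.4433,-.384,.013,75.7)
```

```text
px (402, 262) xy 0.3141 -0.4221 ang -43.9 size 0.085 0.061 sat 138
px (390, 225) xy 0.4435 -0.3834 ang -14.4 size 0.09 0.067 sat 14
shift [  8.93 -60.3   23.94] rot [-0.1 -0.2 11. ] j6 -76.7 pos [0.5684 0.2129 0.2516] t 38.8
shift [  8.93 -60.3   23.94] rot [ 3.00e-01 -1.00e-01 -1.69e+02] j6 -76.7 pos [0.5684 0.2129 0.2516] t 38.8
```

Request:
apply_moves(
  steps=[
    [[0.9,-6.2,0,0,0,2,0.75],[1.8,-12.4,0,0,0,4,0.75],[2.7,-18.6,0,0,0,6,0.75],[3.6,-24.8,0,0,0,8,0.75],[4.5,-31,0,0,0,11,0.75],[5.4,-37,0,0,0,11,0.75],[6.3,-43,0,0,0,11,0.75],[7.2,-49,0,0,0,11,0.75],[8.1,-55,0,0,0,11,0.75],[9,-60.3,4,0,0,11,0.75],[9,-60.3,10,0,0,11,0.75],[9,-60.3,16,0,0,11,0.75],[9,-60.3,19,0,0,11,0.75],[9,-60.3,19,0,0,11,0.75],[9,-60.3,19,0,0,11,0.75]],
  ],
)

```text
time_s: 40.7
position: [0.4448, -0.3843, 0.064]
tcp_rot: [[-0.969, 0.248, 0.001], [0.248, 0.969, -0.001], [-0.001, -0.001, -1.0]]
force: [-0.7, 0.1, 0.2]
opening: 0.875
grasp_force: 0.0
```

Run:
```python
from h import *
plan(.4433,-.384,.013,75.7)
```

```text
shift [ 0.16 -0.01  5.1 ] rot [-0.   0.1 -0. ] j6 -127.4 pos [ 0.4448 -0.3843  0.064 ] t 40.7
shift [ 0.16 -0.01  5.1 ] rot [1.0e-01 1.0e-01 1.8e+02] j6 -127.4 pos [ 0.4448 -0.3843  0.064 ] t 40.7
```

Request:
apply_moves(
  steps=[
    [[0.1,0,2,0,0,0,0.75],[0.1,0,4,0,0,0,0.75],[0.1,0,5,0,0,0,0.75],[0.1,0,5,0,0,0,0.75],[0.1,0,5,0,0,0,-1],[0.1,0,5,0,0,0,-1],[0.1,0,5,0,0,0,-1],[0.1,0,5,0,0,0,-1],[0.1,0,5,0,0,0,-1]],
  ],
)

```text
time_s: 41.82
position: [0.4437, -0.3839, 0.0141]
tcp_rot: [[-0.969, 0.248, 0.001], [0.248, 0.969, -0.001], [-0.001, -0.001, -1.0]]
force: [0.2, 0.7, 5.7]
opening: 0.681
grasp_force: 30.0
```

Run:
```python
from h import *
plan(.568,.212,.0805,86.7)
```

```text
shift [ 2.7 60.8 -6.7] rot [ -0.1   0.1 -11. ] j6 -127.4 pos [ 0.4437 -0.3839  0.0141] t 41.8
shift [ 2.7 60.8 -6.7] rot [1.00e-01 1.00e-01 1.69e+02] j6 -127.4 pos [ 0.4437 -0.3839  0.0141] t 41.8
```

Request:
apply_moves(
  steps=[
    [[0,0,-2,0,0,0,-1],[0,0,-6,0,0,0,-1],[0,0,-12,0,0,0,-1],[0,0,-18,0,0,0,-1],[0,0,-23.7,0,0,0,-1],[0.3,6,-23.7,0,0,-1,-1],[0.6,12,-23.7,0,0,-2,-1],[0.9,18,-23.7,0,0,-4,-1],[1.2,24,-23.7,0,0,-6,-1],[1.5,30,-23.7,0,0,-8,-1],[1.8,36,-23.7,0,0,-10,-1],[2.1,42,-23.7,0,0,-11,-1],[2.4,48,-23.7,0,0,-11,-1],[2.6,54,-23.7,0,0,-11,-1],[2.7,59,-23.7,0,0,-11,-1],[2.7,60.8,-23.7,0,0,-11,-1],[2.7,60.8,-23.7,0,0,-11,-1],[2.7,60.8,-18,0,0,-11,-1],[2.7,60.8,-13,0,0,-11,-1],[2.7,60.8,-12,0,0,-11,-1]],
  ],
)

```text
time_s: 44.32
position: [0.5647, 0.2098, 0.1301]
tcp_rot: [[-0.998, 0.06, -0.009], [0.06, 0.998, -0.002], [0.009, -0.003, -1.0]]
force: [0.8, -0.3, -0.2]
opening: 0.684
grasp_force: 30.0
```

Request:
apply_moves(
  steps=[
    [[0,0,0,0,0,0,-1],[0,0,0,0,0,0,-1]],
  ],
)

```text
time_s: 44.58
position: [0.5694, 0.212, 0.1356]
tcp_rot: [[-0.998, 0.059, 0.004], [0.059, 0.998, 0.001], [-0.004, 0.001, -1.0]]
force: [-0.3, -0.4, -0.9]
opening: 0.678
grasp_force: 30.0
```

Run:
```python
from h import *
print(bot.read_state()["grasp_force"]);plan(.5685,.212,.0805,86.7)
```

```text
29.999789893627167
shift [ 0.12 -0.01  5.51] rot [ 0.1  0.2 -0.1] j6 -76.7 pos [0.5694 0.212  0.1356] t 44.6
shift [ 0.12 -0.01  5.51] rot [ 4.000e-01 -1.000e-01  1.799e+02] j6 -76.7 pos [0.5694 0.212  0.1356] t 44.6
```

Request:
apply_moves(
  steps=[
    [[0,0,2,0,0,0,-1],[0,0,3.5,0,0,0,-1],[0,0,4.5,0,0,0,-1],[0,0,5,0,0,0,-1],[0,0,5.2,0,0,0,-1],[0,0,5.2,0,0,0,-1],[0,0,5.2,0,0,0,0.55],[0,0,5.2,0,0,0,0.55],[0,0,5.2,0,0,0,0.55],[0,0,4,0,0,0,0.55],[0,0,1,0,0,0,0.55],[0,0,-5,0,0,0,0.75],[0,0,-11,0,0,0,0.75],[0,0,-15,0,0,0,0.75],[0,0,-15,0,0,0,0.75],[0,0,-15,0,0,0,0.75],[0,0,-15,0,0,0,0.75]],
  ],
)

```text
time_s: 46.7
position: [0.5666, 0.2121, 0.2817]
tcp_rot: [[-0.998, 0.058, -0.004], [0.058, 0.998, -0.001], [0.004, -0.001, -1.0]]
force: [0.2, 0.2, 0.3]
opening: 0.873
grasp_force: 0.0
```

Run:
```python
from h import *
import pickle
m=bot.camera_model("wrist");im=bot.capture("wrist");print(bot.read_state()["position"],proj(m,[.568,.212,.076]),proj(m,[.568,.212,.068]))
t=bot.capture("top");trays("top")
a=cv2.resize(im[110:235,205:355],None,fx=3.2,fy=3.2,interpolation=2);b=cv2.resize(bot.capture("scene")[150:275,290:430],None,fx=2.8,fy=3.2,interpolation=2)
cv2.imwrite("pics/p5.png",np.hstack([a,b])[:, :800])
```

```text
[0.56675727 0.21213128 0.28161941] [281.00284516 191.28172684] [280.99878677 189.76051088]
px (402, 262) xy 0.3141 -0.4221 ang -43.9 size 0.085 0.061 sat 137
```

View pics/p5.png

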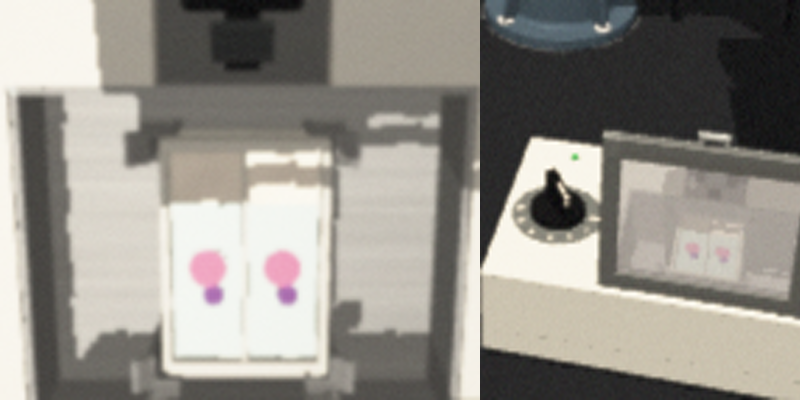

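The pile of five is square within about 1 mm, with the top tray at crop (245,256). The lid is still open and no trays remain on the bench. Next I'll plan the lid closing arc.

Run:
```python
from h import *
d=np.load("dry.npy");d[:2]+=np.array([.568,.212])-D(.013,.045)[:2];np.save("dry.npy",d);print(d)
s=bot.read_state();R=s["tcp_rot"];hx,hz=.0855,.081
def sh(x,z): return np.round(R.T@(D(x,.045,z)-s["position"])*100,1)
print("above",sh(hx+.05,.285),"down",sh(hx+.05,.197))
for th in [92.8,85,75,65,55,45,35,25,18,12,8,5,3,1,0]:
    a=np.radians(th);c=np.array([hx,hz])+.125*np.array([-np.cos(a),np.sin(a)])+.010*np.array([np.sin(a),np.cos(a)])
    print(th,sh(c[0]+.0095,c[1]+.011))
# lid top edge seen from top camera (open)
m=bot.camera_model("top")
plan(*D(.13,.045,.285),86.7)
```

```text
[ 0.55245344  0.16781511 -0.05709183]
above [-12.3  -0.   -0.3] down [-12.3  -0.    8.5]
92.8 [-9.9 -0.   6.6]
85 [-8.2 -0.   6.5]
75 [-6.  -0.   6.7]
65 [-3.9 -0.   7.3]
55 [-1.9 -0.   8.2]
45 [-0.2 -0.   9.5]
35 [ 1.4 -0.  11. ]
25 [ 2.6 -0.  12.8]
18 [ 3.3 -0.  14.2]
12 [ 3.7 -0.  15.4]
8 [ 3.9 -0.  16.3]
5 [ 4.1 -0.  16.9]
3 [ 4.1 -0.  17.4]
1 [ 4.2 -0.  17.8]
0 [ 4.2 -0.  18. ]
shift [-1.177e+01 -1.000e-02 -3.100e-01] rot [-0.  -0.1 -0. ] j6 -76.7 pos [0.5673 0.2122 0.2822] t 46.9
shift [-1.177e+01 -1.000e-02 -3.100e-01] rot [ -0.2   0.  180. ] j6 -76.7 pos [0.5673 0.2122 0.2822] t 46.9
```

Request:
apply_moves(
  steps=[
    [[0,0,-1,0,0,0,-1],[-5,0,-1,0,0,0,-1],[-10,0,-1,0,0,0,-1],[-12.8,0,-1,0,0,0,-1],[-12.8,0,-1,0,0,0,-1],[-12.8,0,3,0,0,0,-1],[-12.8,0,6.5,0,0,0,-1],[-12.8,0,8,0,0,0,-1],[-12.8,0,8,0,0,0,-1],[-12,0,8,0,0,0,-1],[-11,0,7.8,0,0,0,-1],[-10.2,0,7.5,0,0,0,-1],[-9.8,0,7.2,0,0,0,-1],[-9.8,0,7.2,0,0,0,-1]],
  ],
)

```text
time_s: 48.65
position: [0.6658, 0.2068, 0.2124]
tcp_rot: [[-0.998, 0.058, 0.002], [0.058, 0.998, 0.0], [-0.002, 0.0, -1.0]]
force: [1.4, -0.6, 1.0]
opening: 0.001
grasp_force: 0.3
```

Run:
```python
from h import *
s=bot.read_state();print(s["force"],inD(s["position"]))
m=bot.camera_model("top");print(inD(back(m,(213.75,155),.22)))
cv2.imwrite("pics/s6.png",bot.capture("scene")[100:300,220:460].repeat(2,0).repeat(2,1))
```

```text
[ 1.44294145 -0.61588704  1.00916073] [0.11095384 0.0453592  0.21237232]
[0.10044353 0.03908038 0.22      ]
```

View pics/s6.png

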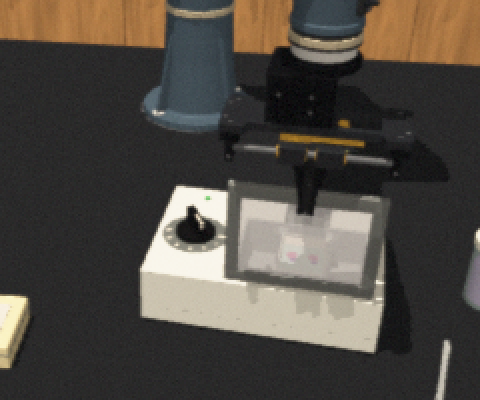

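The fingers are behind the lid's outer face near its top (about (305,200)). Now I'll swing it down along the arc.

Request:
apply_moves(
  steps=[
    [[0.8,0,-0.4,0,0,0,-1],[1.6,0,-0.5,0,0,0,-1],[2.7,0,-0.4,0,0,0,-1],[3.8,0,-0.3,0,0,0,-1],[4.9,0,0,0,0,0,-1],[5.9,0,0.3,0,0,0,-1],[6.9,0,0.7,0,0,0,-1],[7.9,0,1.2,0,0,0,-1],[8.8,0,1.8,0,0,0,-1],[9.6,0,2.5,0,0,0,-1],[10.4,0,3.2,0,0,0,-1],[11.2,0,4,0,0,0,-1],[11.8,0,4.9,0,0,0,-1],[12.4,0,5.8,0,0,0,-1],[12.8,0,6.5,0,0,0,-1],[13.1,0,7.2,0,0,0,-1],[13.5,0,8.4,0,0,0,-1],[13.7,0,9.3,0,0,0,-1],[13.9,0,9.9,0,0,0,-1],[13.9,0,9.9,0,0,0,-1]],
  ],
)

```text
time_s: 51.2
position: [0.527, 0.2147, 0.1122]
tcp_rot: [[-0.998, 0.058, 0.0], [0.058, 0.998, -0.0], [-0.0, -0.0, -1.0]]
force: [0.1, -1.1, 4.2]
opening: 0.007
grasp_force: 1.9
```

Run:
```python
from h import *
s=bot.read_state();print(s["force"],inD(s["position"]))
cv2.imwrite("pics/s7.png",bot.capture("scene")[130:300,240:440].repeat(3,0).repeat(3,1))
```

```text
[ 0.10295446 -1.06423249  4.1802762 ] [-0.02809725  0.04534946  0.11224893]
```

View pics/s7.png

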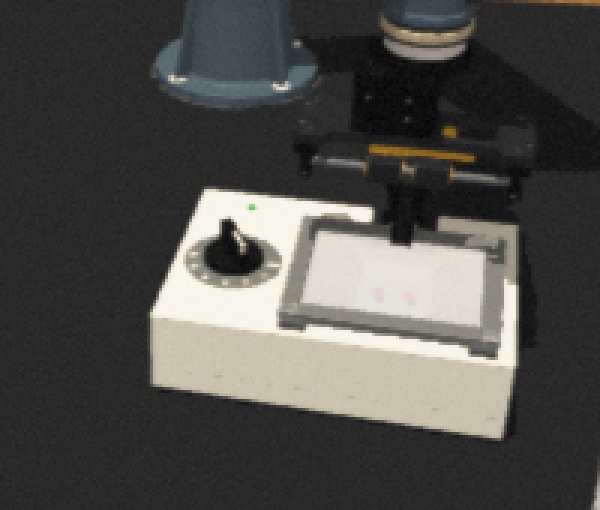

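The lid is nearly shut and the finger is at its front frame (about (403,240)). Next I'll press it home gently.

Request:
apply_moves(
  steps=[
    [[0,0,0.3,0,0,0,-1],[0,0,0.6,0,0,0,-1],[0,0,0.9,0,0,0,-1],[0,0,1.0,0,0,0,-1],[0,0,1.1,0,0,0,-1],[0,0,1.2,0,0,0,-1],[0,0,1.2,0,0,0,-1]],
  ],
)

```text
time_s: 52.12
position: [0.5261, 0.2147, 0.1022]
tcp_rot: [[-0.998, 0.058, -0.001], [0.058, 0.998, -0.0], [0.001, -0.0, -1.0]]
force: [-4.4, -0.8, 15.4]
opening: 0.004
grasp_force: 8.0
```

Request:
apply_moves(
  steps=[
    [[0,0,0.15,0,0,0,-1],[0,0,0.15,0,0,0,-1],[0,0,-1,0,0,0,-1],[0,0,-4,0,0,0,-1],[0,0,-10,0,0,0,-1],[0,0,-16,0,0,0,-1],[0,0,-20,0,0,0,0],[0,0,-20,0,0,0,0],[0,0,-20,0,0,0,0],[0,0,-20,0,0,0,0]],
  ],
)

```text
time_s: 53.38
position: [0.5256, 0.2145, 0.2983]
tcp_rot: [[-0.998, 0.058, -0.004], [0.058, 0.998, -0.001], [0.004, -0.001, -1.0]]
force: [-0.2, 0.2, 0.2]
opening: 0.375
grasp_force: 0.0
```

Run:
```python
from h import *
s=bot.read_state();print(s["force"],inD(s["position"]))
a=cv2.resize(bot.capture("scene")[170:290,280:430],None,fx=3,fy=3,interpolation=2)
m=bot.camera_model("wrist");im=bot.capture("wrist");cv2.imwrite("pics/w8.png",im);import pickle;pickle.dump(m,open("w8.pkl","wb"))
print("dial",proj(m,D(.0045,-.0945,.111)))
b=cv2.resize(im[:280,:],(350,175));b=cv2.resize(im[0:360,20:370],(350,360))
cv2.imwrite("pics/s8.png",np.hstack([a,b]))
```

```text
[-0.19911387  0.19815373  0.23387959] [-0.02942553  0.04504172  0.29828135]
dial [156.37157996 223.19734288]
```

View pics/s8.png

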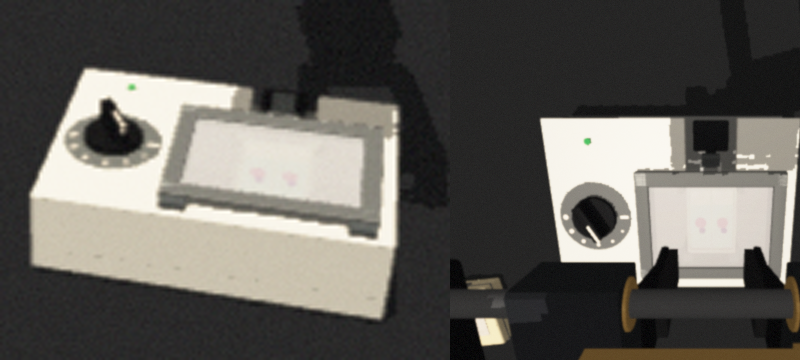

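The lid is flat and latched, with the hook over its front bar. The dial skirt centre is at px (165.5,216) in the wrist view, and its pointer is still on setting 2.

Run:
```python
from h import *
import pickle
w=pickle.load(open("w8.pkl","rb"));t=bot.camera_model("top")
print(back(w,(165.5,216),.089), tri([w,t],[(165.5,216),(180+475/6,150+255/6)]),back(t,(180+475/6,150+255/6),.089))
print("pointer",back(w,(430-430+150+0,0+0),.111))
p=[.5515,.0735]
# bar direction: pointer 60deg cw of dryer +y => yaw 90-3.3-60 ; jaw axis perpendicular
for yaw in (26.7+90,): plan(*p,.25,yaw)
```

```text
[0.55010638 0.07604123 0.089     ] [0.55335925 0.07192708 0.07843597] [0.55257662 0.07138882 0.089     ]
pointer [0.33545466 0.10397564 0.111     ]
shift [ -3.38 -13.93   4.86] rot [  0.   -0.2 -30. ] j6 -75.7 pos [0.526  0.2146 0.2986] t 53.5
shift [ -3.38 -13.93   4.86] rot [ -0.3  -0.  150. ] j6 -75.7 pos [0.526  0.2146 0.2986] t 53.5
```

Request:
apply_moves(
  steps=[
    [[-2,-5,2,0,0,0,0.1],[-4,-10,4,0,0,0,0.1],[-6.6,-13.5,4.8,0,0,0,0.1],[-6.6,-13.5,4.8,0,0,0,0.1],[-6.6,-13.5,4.8,0,0,0,0.1],[-6.6,-13.5,4.8,0,0,0,0.1],[-6.6,-13.5,4.8,0,0,0,0.1]],
  ],
)

```text
time_s: 54.35
position: [0.5843, 0.0772, 0.2527]
tcp_rot: [[-0.998, 0.056, 0.0], [0.056, 0.998, 0.0], [-0.0, 0.0, -1.0]]
force: [0.7, -0.3, 0.5]
opening: 0.55
grasp_force: 0.0
```

Run:
```python
from h import *
m=bot.camera_model("wrist");im=bot.capture("wrist");cv2.imwrite("pics/w9.png",im);g=cv2.cvtColor(im,6)
q=proj(m,[.5515,.0735,.085]);print("pred",q)
for th in (150,60):
  b=(g<th).astype(np.uint8);b[int(q[1])+75:]=0
  n,l,st,ce=cv2.connectedComponentsWithStats(b)
  for i in range(1,n):
    if st[i][4]>300 and abs(ce[i]-q).max()<40:
      c=max(cv2.findContours((l==i).astype(np.uint8),0,2)[0],key=cv2.contourArea);e=cv2.fitEllipse(c)
      print(th,"ctr",e[0],"axes",e[1],back(m,e[0],.081)[:2],back(m,e[0],.089)[:2],back(m,e[0],.100)[:2],"r px scale",np.linalg.norm(proj(m,[.5515,.0995,.085])-q))
```

```text
pred [275.35282308 165.86007822]
150 ctr (274.3752136230469, 163.58230590820312) axes (81.78340148925781, 84.59964752197266) [0.54974227 0.07255535] [0.54861187 0.07277205] [0.54705756 0.07307002] r px scale 26.043693688627854
60 ctr (273.5420837402344, 165.3402099609375) axes (48.760677337646484, 52.02528762817383) [0.55146747 0.07160532] [0.55029419 0.07184564] [0.54868092 0.07217608] r px scale 26.043693688627854
```

Run:
```python
from h import *
plan(.551,.072,.103,116.7)
```

```text
shift [ 3.32 -0.7  14.97] rot [ -0.    0.  -29.9] j6 -90.1 pos [0.5845 0.0771 0.2527] t 54.4
shift [ 3.32 -0.7  14.97] rot [  0.    0.  150.1] j6 -90.1 pos [0.5845 0.0771 0.2527] t 54.4
```

Request:
apply_moves(
  steps=[
    [[1.5,-0.3,2,0,0,-10,0.0],[3.3,-0.7,5,0,0,-20,0.0],[3.3,-0.7,9,0,0,-30,0.0],[3.3,-0.7,11,0,0,-30,0.0],[3.3,-0.7,11,0,0,-30,0.0],[3.3,-0.7,13,0,0,-30,0.0],[3.3,-0.7,14.5,0,0,-30,0.0],[3.3,-0.7,14.9,0,0,-30,0.0],[3.3,-0.7,14.9,0,0,-30,0.0],[3.3,-0.7,14.9,0,0,-30,-0.5],[3.3,-0.7,14.9,0,0,-30,-1],[3.3,-0.7,14.9,0,0,-30,-1],[3.3,-0.7,14.9,0,0,-30,-1],[3.3,-0.7,14.9,0,0,-30,-1]],
  ],
)

```text
time_s: 56.15
position: [0.5515, 0.0709, 0.1035]
tcp_rot: [[-0.894, -0.449, 0.0], [-0.449, 0.894, -0.0], [-0.0, -0.0, -1.0]]
force: [0.0, -0.3, 0.8]
opening: 0.135
grasp_force: 30.0
```

Gripped across 11.7 mm, which is the bar. Turn 60° clockwise.

Request:
apply_moves(
  steps=[
    [[0,0,0,0,0,8,-1],[0,0,0,0,0,16,-1],[0,0,0,0,0,24,-1],[0,0,0,0,0,32,-1],[0,0,0,0,0,40,-1],[0,0,0,0,0,48,-1],[0,0,0,0,0,56,-1],[0,0,0,0,0,61,-1],[0,0,0,0,0,61,-1],[0,0,0,0,0,61,-1]],
  ],
)

```text
time_s: 57.4
position: [0.5518, 0.0735, 0.1036]
tcp_rot: [[-0.825, 0.565, 0.001], [0.565, 0.825, 0.004], [0.001, 0.004, -1.0]]
force: [0.3, 8.5, -0.4]
opening: 0.136
grasp_force: 30.0
```

Request:
apply_moves(
  steps=[
    [[0,0,0,0,0,0,0],[0,0,0,0,0,0,0],[0,0,0,0,0,0,0],[0,0,0,0,0,0,0],[0,0,-2,0,0,0,0],[0,0,-6,0,0,0,0],[0,0,-12,0,0,0,0],[0,0,-16,0,0,0,0],[-4,0,-18,0,0,-10,0],[-6,0,-18,0,0,-20,0],[-6,0,-18,0,0,-26,0],[-6,0,-18,0,0,-26,0],[-6,0,-18,0,0,-26,0]],
  ],
)

```text
time_s: 59.02
position: [0.6006, 0.0373, 0.2832]
tcp_rot: [[-0.989, 0.146, -0.001], [0.146, 0.989, 0.0], [0.001, 0.0, -1.0]]
force: [-0.5, 1.1, -1.4]
opening: 0.5
grasp_force: 0.0
```

Run:
```python
from h import *
m=bot.camera_model("wrist");im=bot.capture("wrist");cv2.imwrite("pics/w10.png",im)
print(bot.read_state()["position"],bot.read_state()["force"])
# sample brightness along radial directions in the bar top plane, pointer line near axis
ax=np.array([.551,.072]);g=cv2.cvtColor(im,6)
d=np.load("dry.npy");y0=np.pi/2+d[2]
for k in range(0,12):
    a=y0-np.radians(30*k);v=[]
    for r in np.arange(.008,.022,.002):
        p=proj(m,[ax[0]+r*np.cos(a),ax[1]+r*np.sin(a),.111]);v.append(int(g[int(round(p[1])),int(round(p[0]))]) if 0<=p[0]<559 and 0<=p[1]<419 else -1)
    print(k,v)
# lid check: corner brightness difference vs before is skipped
```

```text
[0.60063829 0.03731802 0.28323127] [-0.89797041  0.57501446 -0.02171421]
0 [17, 18, 17, 16, 21, 17, 13]
1 [18, 15, 15, 15, 17, 16, 13]
2 [12, 16, 16, 16, 23, 35, 35]
3 [29, 16, 15, 27, 34, 21, 18]
4 [148, 147, 148, 148, 118, 120, 157]
5 [16, 9, 16, 16, 17, 19, 16]
6 [14, 19, 16, 11, 17, 21, 16]
7 [18, 18, 18, 15, 17, 17, 15]
8 [16, 14, 18, 15, 21, 21, 21]
9 [18, 13, 12, 14, 15, 16, 17]
10 [17, 18, 18, 18, 20, 19, 19]
11 [14, 12, 15, 17, 15, 17, 15]
```

The white pointer line is at 4 clicks. The robot is clear and the lid is shut, so I'll hand in.

```bash
python3 -c "
from rig import bot
print(bot.hand_in())"
```

```text
the job is handed in; nothing more can be done
None
```

I handed the job in with all five trays piled on the plate, the lid latched shut and the dial on setting 4; the verdict was not shown. I viewed 15 pictures, one over the limit of 14.

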